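# Secure a hair clipper in the quick-slide repair cradle

## Task

Secure the grey hair clipper in the repair cradle so that its blade screws can be undone: first push the clipper gently along the bed with a fingertip at its tail until its nose is home against the low nose stop. Then press the ribbed thumb plate in the middle of the sliding jaw down to free the brake and, keeping it pressed, push the jaw up to the marked stop so that its pad bears on the clipper, and let the plate come up again. Grasp and lift nothing, do not force the jaw along with its brake on, and leave the spare clipper, the loose blades, the bottle and the tin where they are.

Things in the scene. Friction and masses are not known exactly. Their poses are not given: they have to be found in the camera images.
- cradle: Repair cradle screwed to the bench: grey base plate 215 x 98 x 10 mm with bed, fence, nose stop and rail. Origin at table height near its middle; x runs along the bed to the nose stop (roughly away from the robot), y from the fence to the sliding jaw (roughly to the robot's left), z up. The rubber-topped bed is 22 mm above the table, x -104 to +81, y -57 to -5 mm.
- fence_face (a point): Middle of the top edge of the fence's rubber face, at (-12, -55, 50) mm in the cradle's frame; the fence runs along the bed from x = -85 to +60 mm.
- nose_stop (a point): Upper edge of the nose stop's rubber face, at its middle: (75, -31, 31) mm in the cradle's frame. The stop is 44 mm wide along y and only 9 mm higher than the bed, so that the clipper's blade passes over it and the body's nose meets it.
- marked_stop (a point): Marked stop: dark block with an engraved line across the bed end of the jaw's rail, 40 x 12 x 7.5 mm; this point is the upper edge of the face that the jaw's body meets, (15, 9, 33) mm in the cradle's frame. The rail runs along y from 0 to 128 mm at x = 15 mm, 40 mm wide, top 26 mm above the table.
- clipper: Grey hair clipper on the bed, tail to the robot, 174 long, 46 wide at the nose, 33 at the tail, 38 mm high, 0.22 to 0.37 kg. Origin: centre of its underside; its -y points to the blade and along the cradle's +x; tail at y = +87, body's nose at -65, blade tip at -83 mm. Starts 25 to 45 mm short of the nose stop; home, its origin is at about (11, -33) mm in the cradle's frame. 1 to 4 N moves it.
- clipper_tail (a point): Middle of the clipper's tail end, 1 mm inside the end face and 18 mm above its underside; push here, towards the nose.
- jaw (a joint): Travel of the sliding jaw in m: 0 fully open, 0.055 at the marked stop; it slides along the cradle's -y, towards the fence, and starts between 0 and 0.018. The jaw is an aluminium block 56 x 56 mm, its top 50 mm above the table. The brake holds it with about 19 N; with the brake freed it slides with about 3 N, and up to 5 N more while it pushes the clipper to the fence.
- thumb_plate (a point): Middle of the upper face of the thumb plate, moves with the jaw. Dark ribbed steel plate in the middle of the jaw's top, 36 mm (cradle x) by 41 mm (cradle y), 58 mm above the table when up. 24 mm from this point, at its fence end, an aluminium upstand 44 mm wide rises 10 mm above the plate: a fingertip can push the jaw along by it.
- brake (a joint): How far the thumb plate is pressed, in m: 0 up (brake on), 0.005 fully down. A spring holds it up: it starts to move at about 7 N and is fully down at about 10 N; the brake is free from about 0.001 on, and comes on again when the plate is let up.
- jaw_pad: Rubber-faced pad 46 x 14 mm on two spring-loaded pins before the jaw, 43 mm above the table at its middle. With the jaw at the marked stop and the clipper against the fence it is pushed back about 3 mm (its springs give 3.5 mm at most) and holds the clipper with about 2.5 N.
- spare_clipper: Black hair clipper, 174 x 46 x 38 mm, lying in front of the grey grinder; leave it alone.
- loose_blade: Clipper blade 32 x 44 x 8 mm lying on the table in the corner between bed and rail; leave it alone.
- old_blade: A second clipper blade 32 x 44 x 8 mm, lying nearer the robot than the first; leave it alone.
- oil: Small white bottle with a red cap and spout, 37 mm across and 113 mm high, behind the cradle; leave it alone.
- tin: Flat round tin, 60 mm across and 24 mm high, behind the grey grinder; leave it alone.

How it is judged:
By the outcome, as a careful person would: the job done as asked, in the order asked, and still so for the second after the job is handed in, with the robot touching nothing.
It also fails if it takes over 48 s, if anything falls off the work surface, if the arm or the gripper's body presses on something with over 40 N, if the wrist force passes 120 N, or if a joint passes its speed limit or range.

## Robot

A 6-joint arm with a two-finger parallel gripper is mounted at the origin on a cart in front of the work surface, level with it; the furniture and walls round the work are solid. World frame = base frame: x ahead of the robot, y to its left, z up, the work surface at z = 0. Lengths are in m, angles in rad, forces in N, time in s.
With the tool pointing down it reaches from about 0.3 to 0.875 m from the base axis. Payload 6.4 kg.
Tool frame: the origin (TCP) lies on the front face of the gripper's body, between the roots of the fingers; the fingertips stand 73 mm ahead of it and the grasp point (between the pads) lies ctrl.pinch_z ahead of it (ctrl.pinch_z is the distance from the TCP to the grasp point, in m); z points along the fingers, x is the direction in which the jaws open and shut, and the axes are right-handed (so a half turn about z gives the same grasp; the last joint's range is limited). The gripper opens to 85 mm and grips with 20 to 120 N. Pads are 22 mm wide; open, the fingers measure 114 mm over their backs; the gripper's body (76 mm by 85 mm) begins 54 mm behind the grasp point. The pads swing forward as they close: fully open they stand 13 mm farther back than shut.
Start: joints at [-1.39, 0.181, 1.607, -0, 1.354, -0.206], TCP at [0.217, -0.533, 0.304] pointing down, gripper open.
Joint ranges: [-2.99, 2.99], [-0.89, 2.07], [0.3, 2.58], [-1.14, 4.28], [0, 2.63], [-3.12, 3.12]. Speed limits (rad/s): [2.57, 2.57, 3.01, 3.14, 3.14, 3.14].

## Interface

Orientations are given as a unit quaternion [w, x, y, z].
In Python, from bench import ctrl gives the robot as it stands.
- The arm moves only by the tool move_arm, never from a script. Its argument "rows" is text: rows parted by semicolons, each of 7 numbers parted by spaces: the shift along the tool's x, y, z in cm, then the turn, a rotation vector about the tool's x, y, z in degrees, then the opening, from 0 (shut) to 1 (fully open). In form: x y z rx ry rz grip; .... A call has 1 to 20 rows; each row shifts and turns the commanded pose from where the row before left it, along the tool's axes as they then stand; what a row does not reach is not made up. A row lasts 1/10 s, in which the tool goes at most 50 mm and 8.59 degrees, less where a joint would pass 70% of its speed; a pose out of reach is approached as far as the arm can. A call with a gripper value outside its range is refused whole. The fingers move at their own pace and stop on an object; the grip force is fixed at half the most. Time passes only in rows, so rows that do not move let the fingers close. It gives the time, the measured TCP pose, the force and the opening at its end, in the units of the state.
- ctrl.get_obs(): the state, without advancing time (a new reading comes with each control period).
- ctrl.camera(name): name is "scene" or "top" or "wrist"; returns a dict with "color" (400x640x3 uint8, blue, green, red), "fx", "fy", "cx", "cy" (pixels), "rvec" (rotation vector, rad) and "tvec" (3), from world to camera coordinates, as OpenCV has them. Camera axes: x right, y down, z forward; pixel columns grow to the right and rows downward; lengths in m; the calibration is good to about 2 mm. A picture is of the moment at which its call begins. There is no depth.
- ctrl.hand_in(): hands the job in, once; it reports no verdict.
Trained networks look in the newest picture that a camera, given by its name, has taken for a name from the list of things; names that differ only in an ending like _2 or _b are one class to them, and where a whole thing is asked for, a point or a joint stands for the part that bears it (a point fixed in the world has none). Each returns a list of dicts, best first, with "confidence" (0 to 1); they miss things now and then, are a little off and sometimes report something else, mostly with a low value. They report only what shows in the picture. A call takes as long as a camera call.
- ctrl.look_for(camera, query): "bbox" ([left, top, right, bottom] in pixels, round what is visible of it).
- ctrl.trace(camera, query): "region" (400x640 bool, what is visible of it) and "bbox" ([left, top, right, bottom] in pixels, round what is visible of it).
The state is a dict: "time_s": time; "q": joint angles; "dq": joint speeds; "joint_efforts": joint torques, N m; "eef_pos": TCP position; "eef_rot": TCP orientation; "wrist_force": force on the tool from outside, world axes, zero at the start; "torque": the same for the moment, N m; "opening": opening from 0.0 (shut) to 1.0 (fully open).
Only numpy, scipy, OpenCV 4.12 (cv2) and the standard library are available. Lean on these libraries where they do the work, as an engineer would, in place of code of your own. Each camera call takes 0.05 s, during which the arm holds its last target.

## Working session

There is one attempt and no reset: what is moved stays moved. The work goes in short steps, Python scripts to look and compute and a tool call to move; the robot and the scene stay as the last step left them, time stands still between calls to the robot, and variables do not carry over. Pictures are saved under pics/ and viewed, and the job is handed in when it is done.

Besides the shell and the picture viewer there is one more tool, called after "Call:" as name(argument=value, ...), one argument or row to a line, values as JSON. move_arm: Moves the arm, as the interface text tells. Its arguments: {"type":"object","properties":{"rows":{"type":"string"}},"required":["rows"]}

```bash
mkdir -p pics; ls; python3 - <<'E'
from bench import ctrl
import cv2
o=ctrl.get_obs(); print(o, ctrl.pinch_z)
for n in ["scene","top"]:
    c=ctrl.camera(n); cv2.imwrite(f"pics/{n}0.png",c["color"]); print(n,c["fx"],c["fy"],c["cx"],c["cy"],c["rvec"],c["tvec"])
    for q in ["clipper","clipper_tail","thumb_plate","nose_stop","marked_stop","fence_face","cradle","jaw","jaw_pad"]:
        for d in ctrl.look_for(n,q)[:2]: print(q,[round(float(v),1) for v in d["bbox"]],round(float(d["confidence"]),2))
E
```

```text
pics
{'time_s': 0.0, 'q': array([-1.39029585e+00,  1.81557950e-01,  1.60800798e+00,  1.38705106e-06,
        1.35380550e+00, -2.06310634e-01]), 'dq': array([ 0.00119256,  0.00026161, -0.00082331, -0.00185514,  0.00033059,
        0.00172264]), 'joint_efforts': array([ 7.21819051e-04, -4.44870973e+01, -3.51334798e+01, -1.00862917e-04,
        9.03038308e-03,  3.68338490e-06]), 'eef_pos': array([ 0.21684345, -0.53208131,  0.30297455]), 'eef_rot': array([-6.37429304e-04,  8.29830010e-01, -5.58015559e-01, -6.20240394e-04]), 'wrist_force': array([-0.02739493,  0.41092329, -0.34083547]), 'torque': array([-0.00492571,  0.0010147 , -0.01844055]), 'opening': 0.9985468594849897} 0.0539
scene 367.0189440985202 367.0189440985202 318.72433948493534 198.10264459925116 [ 0.89808136 -2.48587476  1.09620436] [0.51758055 0.24661887 0.690846  ]
clipper [251.4, 221.2, 325.9, 255.0] 0.61
clipper_tail [255.6, 217.7, 326.6, 256.6] 0.64
thumb_plate [233.9, 251.5, 258.9, 273.6] 0.83
thumb_plate [265.1, 283.5, 286.5, 299.8] 0.68
nose_stop [227.9, 210.3, 340.2, 304.1] 0.58
marked_stop [228.9, 209.6, 336.0, 299.7] 0.66
fence_face [229.6, 209.3, 340.0, 302.8] 0.81
fence_face [235.5, 254.9, 265.1, 278.6] 0.39
cradle [230.7, 211.2, 342.5, 300.5] 0.62
cradle [260.9, 157.9, 278.2, 194.9] 0.18
jaw [230.8, 245.5, 273.5, 291.4] 0.92
top 376.9957566229971 376.9957566229971 312.5194737996895 194.83134723739138 [ 2.19837468 -2.21070463  0.08988992] [0.08396565 0.57686683 1.03829443]
clipper [249.6, 165.0, 275.4, 227.3] 0.85
clipper_tail [248.2, 161.8, 273.9, 227.6] 0.84
thumb_plate [205.8, 184.9, 225.0, 202.0] 0.64
nose_stop [204.6, 150.5, 290.1, 231.6] 0.66
marked_stop [203.8, 150.1, 294.6, 231.1] 0.84
fence_face [202.5, 155.0, 289.1, 230.9] 0.82
fence_face [215.9, 209.2, 232.1, 216.6] 0.39
cradle [204.3, 150.2, 289.0, 228.2] 0.67
jaw [208.9, 184.0, 239.9, 206.6] 0.65
jaw [216.2, 209.1, 233.3, 219.7] 0.32
jaw_pad [204.0, 149.9, 293.2, 228.6] 0.36
```

```bash
python3 - <<'E'
import cv2
a=cv2.imread("pics/top0.png"); cv2.imwrite("pics/top0z.png",cv2.resize(a[130:250,170:330],None,fx=5,fy=5,interpolation=cv2.INTER_CUBIC))
a=cv2.imread("pics/scene0.png"); cv2.imwrite("pics/scene0z.png",cv2.resize(a[190:310,210:370],None,fx=5,fy=5,interpolation=cv2.INTER_CUBIC))
E
```

```text
(no output)
```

View pics/top0.png

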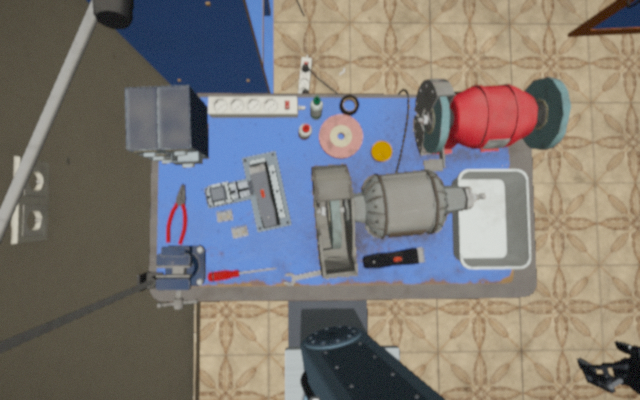

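View pics/scene0.png

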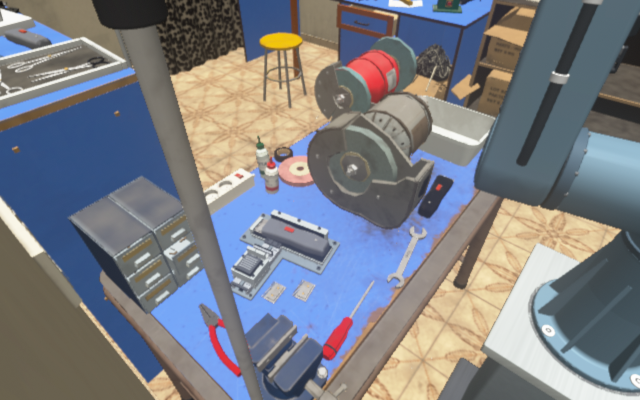

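```bash
sleep 1; ls pics
```

```text
scene0.png
scene0z.png
top0.png
top0z.png
```

View pics/top0z.png

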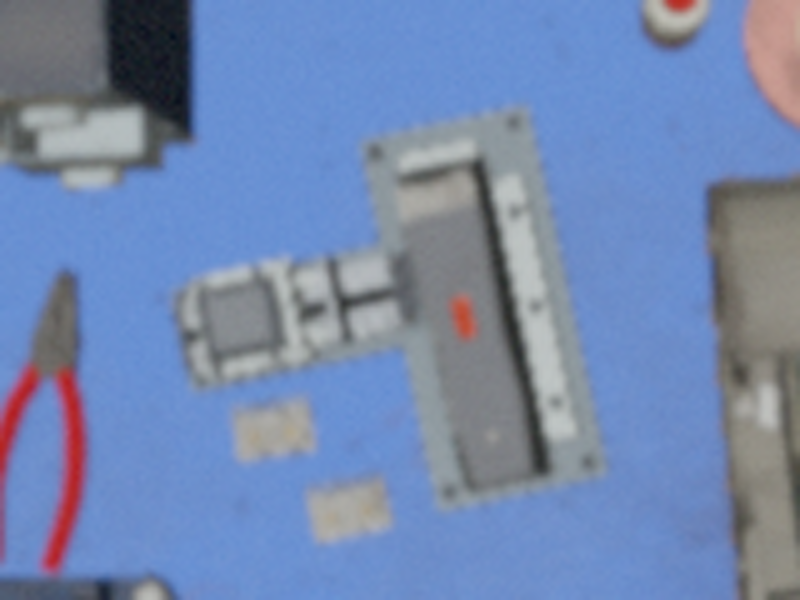

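View pics/scene0z.png

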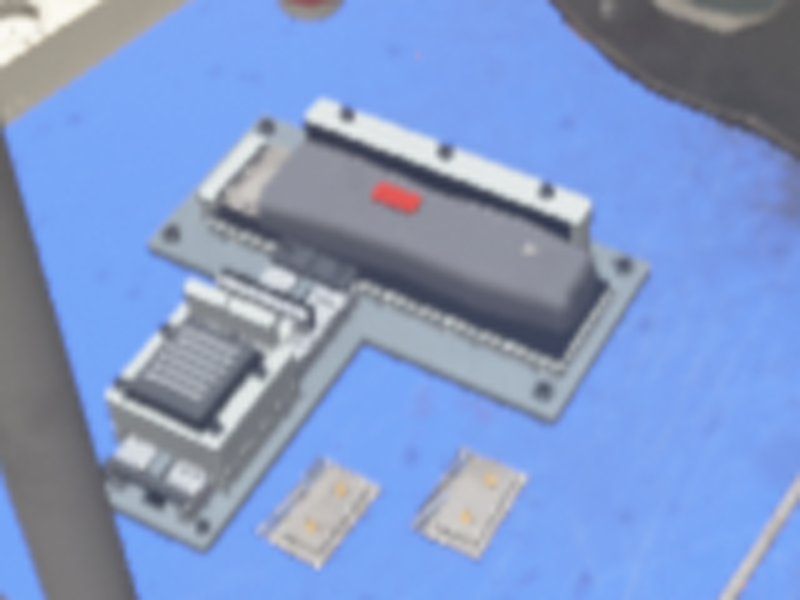

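```bash
cat > h.py <<'E'
import numpy as np, cv2
from scipy.spatial.transform import Rotation as R
from scipy.optimize import least_squares
def cam(c):
    return dict(K=np.array([[c["fx"],0,c["cx"]],[0,c["fy"],c["cy"]],[0,0,1.]]),r=np.array(c["rvec"],float).reshape(3),t=np.array(c["tvec"],float).reshape(3))
def proj(c,P):
    return cv2.projectPoints(np.asarray(P,float).reshape(-1,3),c["r"],c["t"],c["K"],None)[0].reshape(-1,2)
def ray(c,uv,z):
    Rm=R.from_rotvec(c["r"]).as_matrix(); o=-Rm.T@c["t"]
    d=Rm.T@np.linalg.inv(c["K"])@np.array([uv[0],uv[1],1.]); return o+d*(z-o[2])/d[2]
def rot(w,x,y,z): return R.from_quat([x,y,z,w])
def crad(p,P): # p=x,y,yaw ; P mm in cradle
    P=np.asarray(P,float).reshape(-1,3)/1000
    return R.from_euler('z',p[2]).apply(P)+np.array([p[0],p[1],0])
E
python3 - <<'E'
from h import *
top=cam(dict(fx=376.9957566,fy=376.9957566,cx=312.5194738,cy=194.831347,rvec=[ 2.19837468,-2.21070463,0.08988992],tvec=[0.08396565,0.57686683,1.03829443]))
f=lambda u,v:(170+(u+.5)/5-.5,130+(v+.5)/5-.5)
for n,u,v,z in [("FL",365,145,.01),("FR",530,110,.01),("NR",605,470,.01),("NL",440,505,.01),("plate",238,316,.058),("tailmid",505,487,.045),("stopL",400,170,.031),("stopR",478,155,.031),("fence far",520,175,.05),("fence near",575,437,.05)]:
    print(n,ray(top,f(u,v),z).round(4))
for n,u,v,z in [("grinder TL",312,165,.2),("grinder BL",320,278,.2),("grinder BR",355,272,.2),('edge bottom',300,298,0),('grTL0',312,165,0)]: print(n,ray(top,(u,v),z).round(3))
print(-R.from_rotvec(top['r']).as_matrix().T@top['t'])
E
```

```text
FL [0.6806 0.2766 0.01  ]
FR [0.7003 0.184  0.01  ]
NR [0.4975 0.1423 0.01  ]
NL [0.4786 0.2342 0.01  ]
plate [0.5816 0.3359 0.058 ]
tailmid [0.4893 0.1951 0.045 ]
stopL [0.6635 0.254  0.031 ]
stopR [0.6717 0.2111 0.031 ]
fence far [0.6579 0.1865 0.05  ]
fence near [0.516  0.1571 0.05  ]
grinder TL [0.636 0.086 0.2  ]
grinder BL [0.377 0.07  0.2  ]
grinder BR [ 0.39  -0.011  0.2  ]
edge bottom [0.29  0.117 0.   ]
grTL0 [0.663 0.081 0.   ]
[0.51765357 0.10700031 1.06698951]
```

Call:
move_arm(
  rows="0 0 -4.5 0 0 0 0; 0 0 -4.5 0 0 0 0; -1 -1 -4.5 0 0 0 0; -3 -2.8 -3 0 0 0 0; -3.5 -3.2 0 0 0 0 0; -3.5 -3.2 0 0 0 0 0; -3.5 -3.2 0 0 0 0 0; -3.5 -3.2 0 0 0 0 0; -3.5 -3.2 0 0 0 0 0; -3.5 -3.2 0 0 0 0 0; -3.5 -3.2 0 0 0 0 0; -3.5 -3.2 0 0 0 0 0; -3.5 -3.2 0 0 0 0 0; -3.5 -3.2 0 0 0 0 0; -3.5 -3.2 0 0 0 0 0; -3.5 -3.2 0 0 0 0 0; -3.5 -3.2 0 0 0 5 0; -3.5 -3.2 0 0 0 5.6 0; -3.5 -3.2 0 0 0 0 0; 0 0 0 0 0 0 0",
)

```text
time_s: 3.0
eef_pos: [0.4962, 0.1843, 0.4667]
eef_rot: [0.0, 0.776, -0.63, -0.001]
wrist_force: [-0.3, -0.5, -0.2]
opening: -0.001
```

```bash
python3 - <<'E'
from bench import ctrl
from h import *
import pickle
o=ctrl.get_obs(); print(o['time_s'],o['eef_pos'],o['eef_rot'],o['wrist_force'],o['opening'],o['q'])
c=ctrl.camera("wrist"); cv2.imwrite("pics/w1.png",c["color"])
print(c['fx'],c['cx'],c['cy'],c['rvec'],c['tvec'])
pickle.dump((cam(c),o),open('w1.pkl','wb'))
for q in ["clipper","thumb_plate","cradle","jaw"]:
    for d in ctrl.look_for("wrist",q)[:2]: print(q,[round(float(v),1) for v in d["bbox"]],round(float(d["confidence"]),2))
E
```

```text
3.0 [0.49617382 0.18427107 0.46669977] [ 2.39079812e-04  7.76312992e-01 -6.30346321e-01 -1.26341660e-03] [-0.32839734 -0.51187358 -0.17714781] -0.0005440448276182438 [ 1.30434744e-01 -8.41354165e-03  1.48858326e+00  1.51203603e-03
  1.66350775e+00  1.49457298e+00]
348.51576515973 322.5304471391759 200.0017349821968 [-2.26531005  1.83503303  0.25867578] [0.0781694  0.42188475 0.67889974]
clipper [298.6, 20.8, 331.1, 153.6] 0.89
clipper [206.2, 49.7, 241.9, 79.1] 0.65
thumb_plate [204.6, 49.1, 240.1, 78.0] 0.58
cradle [197.4, 1.0, 356.1, 156.9] 0.76
cradle [240.1, 137.4, 268.2, 156.1] 0.65
jaw [197.6, 0.4, 355.1, 154.9] 0.59
```

View pics/w1.png

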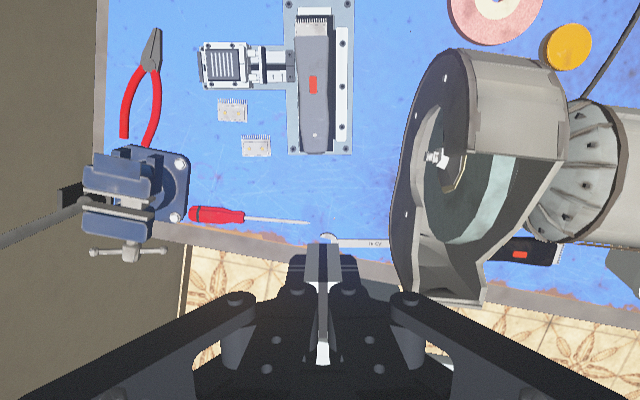

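Call:
move_arm(
  rows="-1.4 -3 3.3 0 0 0 0; -1.4 -3 3.3 0 0 0 0; -1.4 -3 3.3 0 0 0 0; 0 0 0 0 0 0 0; 0 0 0 0 0 0 0",
)

```text
time_s: 3.75
eef_pos: [0.5746, 0.2381, 0.3685]
eef_rot: [0.001, 0.774, -0.633, -0.001]
wrist_force: [1.4, -0.3, 0.2]
opening: -0.002
```

```bash
python3 - <<'E'
from bench import ctrl
from h import *
import pickle
o=ctrl.get_obs(); print(o['time_s'],o['eef_pos'],o['eef_rot'],o['wrist_force'],o['opening'],o['q'])
c=ctrl.camera("wrist"); cv2.imwrite("pics/w2.png",c["color"])
k=cam(c); print(-R.from_rotvec(k['r']).as_matrix().T@k['t'], R.from_rotvec(k['r']).as_matrix()[2])
pickle.dump((k,o),open('w2.pkl','wb'))
for q in ["clipper","thumb_plate","cradle","jaw"]:
    for d in ctrl.look_for("wrist",q)[:2]: print(q,[round(float(v),1) for v in d["bbox"]],round(float(d["confidence"]),2))
E
```

```text
3.75 [0.57461134 0.23813529 0.36848882] [ 1.11206379e-03  7.74345593e-01 -6.32761523e-01 -7.22178334e-04] [ 1.35306971 -0.33520248  0.21752866] -0.002030808520459761 [ 2.02457719e-01  2.41568751e-01  1.40477523e+00 -2.84680831e-04
  1.49788540e+00  1.57270887e+00]
[0.64171268 0.2520087  0.43885999] [-0.26950257 -0.05571618 -0.96138653]
clipper [322.5, 87.8, 360.4, 238.4] 0.94
thumb_plate [218.3, 127.0, 255.1, 160.4] 0.71
cradle [208.0, 57.7, 390.1, 232.6] 0.7
jaw [215.8, 116.5, 288.6, 167.6] 0.66
```

View pics/w2.png

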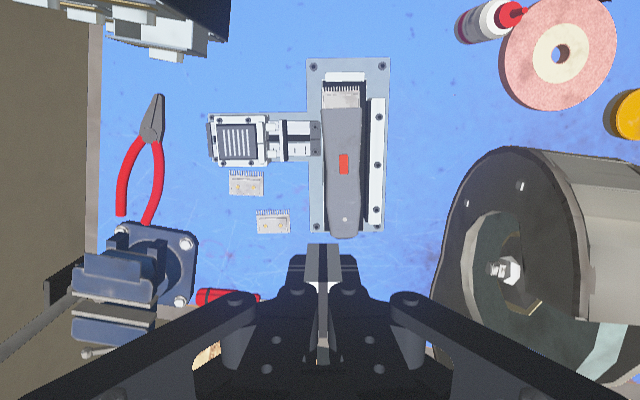

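```bash
python3 - <<'E'
import cv2
a=cv2.imread("pics/w2.png"); cv2.imwrite("pics/w2z.png",cv2.resize(a[45:245,195:405],None,fx=3.8,fy=3,interpolation=cv2.INTER_CUBIC))
cv2.imwrite("pics/w2y.png",cv2.resize(a[45:245,195:405],None,fx=3,fy=3,interpolation=cv2.INTER_CUBIC))
E
```

```text
(no output)
```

View pics/w2y.png

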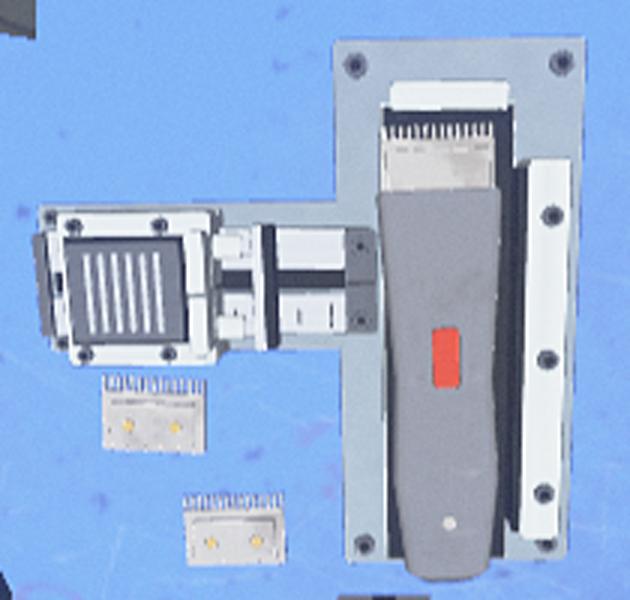

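```bash
python3 - <<'E'
from h import *
import pickle
k,o=pickle.load(open('w2.pkl','rb'))
Z=lambda u,v:np.array((195+(u+.5)/3-.5,45+(v+.5)/3-.5))
obs=[((35,9,33),Z(346,228)),((-5,9,33),Z(346,332)),((75,-9,31),Z(390,108)),((75,-53,31),Z(510,108)),((60,-57,50),Z(526,160)),((-85,-57,50),Z(522,540)),((-104,-5,22),Z(388,557))]
P=np.array([a for a,_ in obs]);U=np.array([b for _,b in obs])
f=lambda p:(proj(k,crad(p,P))-U).ravel()
r=least_squares(f,[.58,.24,.2],loss='soft_l1'); p=r.x; print(p,np.degrees(p[2])); print(f(p).reshape(-1,2).round(1))
np.save('cr.npy',p)
def inv(uv,z):
    w=ray(k,uv,z/1000); return (R.from_euler('z',-p[2]).apply(w-[p[0],p[1],0])*1000).round(1)
for n,u,v,z in [("base",335,38,10),("base",585,38,10),("base",568,560,10),("base",347,560,10)]: print(n,inv(Z(u,v),z))
for n,u,v,z in [("pl",66,237,58),("",184,237,58),("",188,342,58),("",72,342,58),("upst",190,235,68),("upst",212,225,68),("upst",214,352,68),
  ("tail top L",405,568,50),("tail top R",488,570,50),("tailmid",447,580,45),("nose L",380,195,55),("nose R",500,190,55),("bladetip L",382,138,45),("bladetip R",493,132,45),("jawpad",252,225,50),("pad",280,347,50)]: print(n,inv(Z(u,v),z))
# prediction of pad and other in top/scene
print('world axes: tail at cradle(-115,-33):',crad(p,[(-115,-33,0)]),'plate x=15,y=100',crad(p,[15,100,0]))
E
```

```text
[0.58536356 0.24532474 0.22211178] 12.72606778338275
[[-0.3 -0.6]
 [ 0.7 -0.1]
 [ 0.2  2.1]
 [-0.2  1.3]
 [ 0.1 -2.2]
 [-0.8 -1. ]
 [ 0.2  0.6]]
base [104.   11.6  10. ]
base [102.2 -83.9  10. ]
base [-110.7  -83.6   10. ]
base [-108.8   13.2   10. ]
pl [ 34.6 107.6  58. ]
 [33.7 65.6 58. ]
 [-3.9 66.8 58. ]
 [ -3.1 109.3  58. ]
upst [35.  61.6 68. ]
upst [38.2 53.7 68. ]
upst [-6.1 55.9 68. ]
tail top L [-97.2 -11.6  50. ]
tail top R [-98.7 -44.6  50. ]
tailmid [-104.7  -28.5   45. ]
nose L [46.8 -4.6 55. ]
nose R [ 47.7 -47.2  55. ]
bladetip L [66.4 -5.7 45. ]
bladetip R [ 67.6 -45.5  45. ]
jawpad [37.  42.1 50. ]
pad [-7.7 34.  50. ]
world axes: tail at cradle(-115,-33): [[0.48045817 0.18780206 0.        ]] plate x=15,y=100 [[0.57796607 0.34617254 0.        ]]
```

```bash
python3 - <<'E'
from bench import ctrl
import cv2
for n in ["scene","top"]:
    c=ctrl.camera(n); cv2.imwrite(f"pics/{n}2.png",c["color"])
E
```

```text
(no output)
```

View pics/scene2.png

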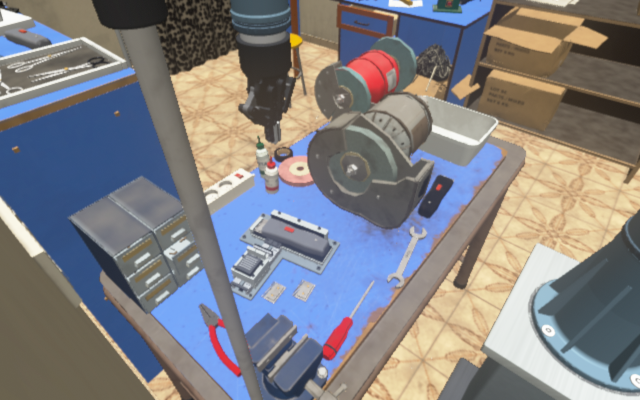

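View pics/top2.png

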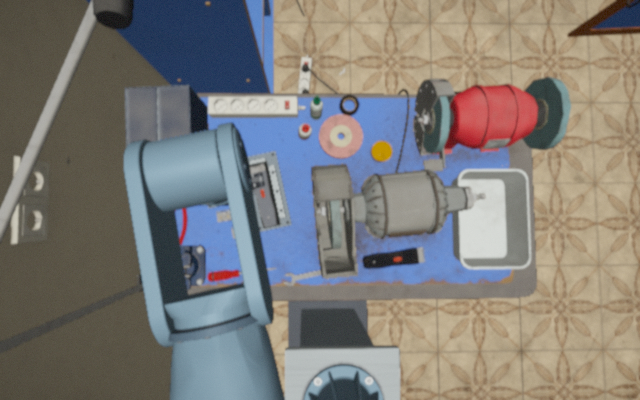

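```bash
cat >> h.py <<'E'
def delta(o,p,tgt):  # tgt cradle mm of TCP -> tool-axis shift cm, and turn deg
    w=crad(p,tgt)[0]; T=rot(*o['eef_rot']); d=T.inv().apply(w-o['eef_pos'])*100
    want=R.from_matrix(np.array([[0,-1,0],[-1,0,0],[0,0,-1.]]).T)  # cols: x=-y, y=-x, z=-z
    W=R.from_euler('z',p[2])*want
    return w.round(4),d.round(2),np.degrees((T.inv()*W).as_rotvec()).round(2)
def incr(o,p):
    return (R.from_euler('z',-p[2]).apply(o['eef_pos']-[p[0],p[1],0])*1000).round(1), R.from_euler('z',-p[2]).apply(o['wrist_force']).round(2)
E
python3 - <<'E'
from bench import ctrl
from h import *
import pickle
k,_=pickle.load(open('w2.pkl','rb')); p=np.load('cr.npy'); o=ctrl.get_obs()
print(delta(o,p,[-127,-29,250])); print(delta(o,p,[-127,-29,106]))
for z in (.05,.1): print([ray(k,u,z).round(3) for u in [(197,240),(160,330),(75,270),(435,250)]])
print(proj(k,[o['eef_pos']+[0,0,-.073],o['eef_pos']]))
E
```

```text
(array([0.4679, 0.1891, 0.25  ]), array([ 2.75, 11.51, 12.12]), array([-0.19, -0.  , -1.19]))
(array([0.4679, 0.1891, 0.106 ]), array([ 2.75, 11.56, 26.52]), array([-0.19, -0.  , -1.19]))
[array([0.454, 0.367, 0.05 ]), array([0.318, 0.401, 0.05 ]), array([0.384, 0.51 , 0.05 ]), array([0.498, 0.083, 0.05 ])]
[array([0.478, 0.352, 0.1  ]), array([0.36 , 0.382, 0.1  ]), array([0.417, 0.477, 0.1  ]), array([0.517, 0.105, 0.1  ])]
[[320.84783523 261.21213974]
 [319.53993392 396.51179085]]
```

Call:
move_arm(
  rows="0.7 2.9 1 0 0 -1.2 0; 0.7 2.9 2 0 0 0 0; 0.7 2.9 3 0 0 0 0; 0.65 2.9 3 0 0 0 0; 0 0 3.5 0 0 0 0; 0 0 3.5 0 0 0 0; 0 0 3.5 0 0 0 0; 0 0 2.5 0 0 0 0; 0 0 1.5 0 0 0 0; 0 0 0 0 0 0 0; 0 0 0 0 0 0 0; 0 0 0 0 0 0 0",
)

```text
time_s: 5.3
eef_pos: [0.4685, 0.1876, 0.136]
eef_rot: [-0.001, 0.781, -0.624, 0.001]
wrist_force: [0.2, 0.1, 0.7]
opening: 0.002
```

```bash
python3 - <<'E'
from bench import ctrl
from h import *
import pickle
p=np.load('cr.npy'); o=ctrl.get_obs()
print(o['time_s'],incr(o,p),delta(o,p,[-127,-29,106]))
c=ctrl.camera("wrist"); cv2.imwrite("pics/w3.png",c["color"]);pickle.dump((cam(c),o),open('w3.pkl','wb'))
c=ctrl.camera("scene"); cv2.imwrite("pics/scene3.png",cv2.resize(c["color"][150:350,160:420],None,fx=3,fy=3))
E
```

```text
5.3 (array([-126.8,  -30.6,  136. ]), array([0.18, 0.07, 0.68])) (array([0.4679, 0.1891, 0.106 ]), array([-0.16,  0.03,  3.  ]), array([-0.17, -0.01,  0.04]))
```

View pics/w3.png

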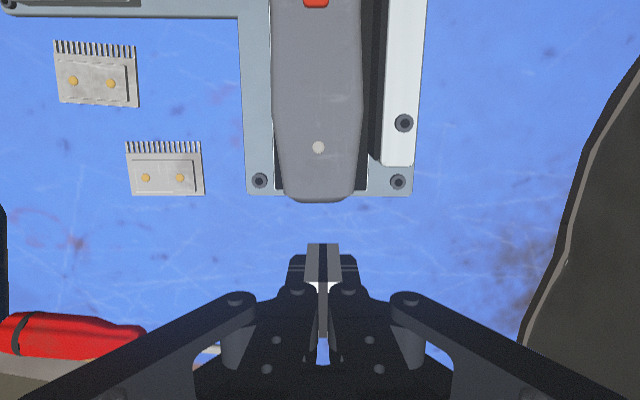

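View pics/scene3.png

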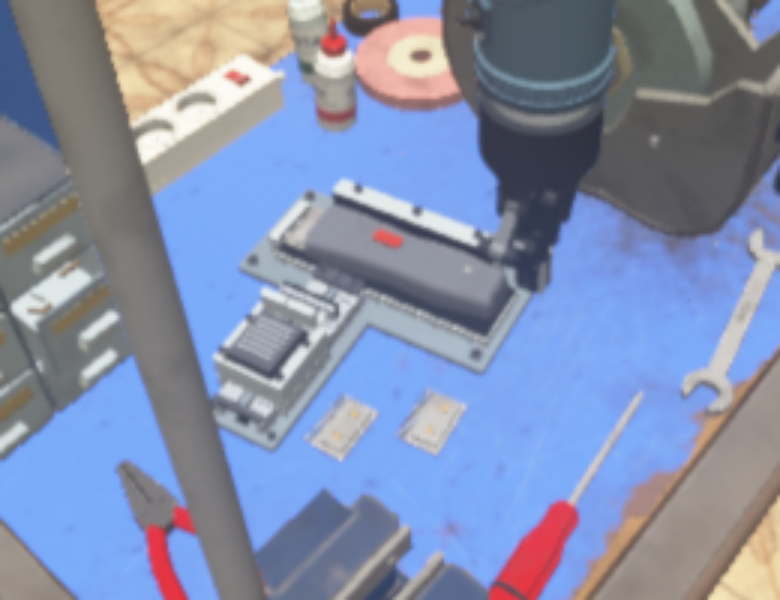

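```bash
python3 - <<'E'
from h import *
import pickle
p=np.load('cr.npy'); k,o=pickle.load(open('w3.pkl','rb'))
C=lambda uv,z:(R.from_euler('z',-p[2]).apply(ray(k,uv,z/1000)-[p[0],p[1],0])*1000).round(1)
print(C((320,202),45),C((320,202),40),'edges',C((283,185),48),C((361,183),48),'screws',C((260,180),10),C((398,182),10),'base',C((246,195),10),C((413,194),10),'tip front',C((323,243),65),C((323,243),60))
E
```

```text
[-105.   -29.2   45. ] [-106.4  -29.2   40. ] edges [-95.9 -12.   48. ] [-94.8 -48.4  48. ] screws [-101.9    5.6   10. ] [-102.9  -74.1   10. ] base [-110.9   14.2   10. ] [-110.   -83.3   10. ] tip front [-117.9  -30.7   65. ] [-120.   -30.7   60. ]
```

Call:
move_arm(
  rows="-0.2 0 1.5 0 0 0 0; 0 0 1.5 0 0 0 0; 0 -0.5 0 0 0 0 0; 0 0 0 0 0 0 0; 0 0 0 0 0 0 0",
)

```text
time_s: 5.9
eef_pos: [0.4728, 0.1906, 0.1055]
eef_rot: [-0.001, 0.781, -0.624, 0.001]
wrist_force: [0.3, -0.3, -0.6]
opening: 0.005
```

Call:
move_arm(
  rows="0 -0.2 0 0 0 0 0; 0 -0.2 0 0 0 0 0; 0 -0.2 0 0 0 0 0; 0 -0.2 0 0 0 0 0; 0 -0.2 0 0 0 0 0; 0 -0.2 0 0 0 0 0; 0 -0.2 0 0 0 0 0; 0 -0.2 0 0 0 0 0",
)

```text
time_s: 6.7
eef_pos: [0.4872, 0.194, 0.1042]
eef_rot: [0.0, 0.781, -0.624, -0.0]
wrist_force: [-3.4, -0.8, 1.0]
opening: 0.003
```

```bash
cat > st.py <<'E'
from bench import ctrl
from h import *
import sys,pickle
p=np.load('cr.npy'); o=ctrl.get_obs(); print(o['time_s'],*incr(o,p), delta(o,p,[0,0,0])[2])
if len(sys.argv)>2:
    c=ctrl.camera(sys.argv[1]); cv2.imwrite(f"pics/{sys.argv[2]}.png",c["color"]); pickle.dump((cam(c),o),open(sys.argv[2]+'.pkl','wb'))
E
python3 st.py wrist w4
```

```text
6.7 [-107.   -28.4  104.2] [-3.5  -0.01  1.03] [0.05 0.   0.04]
```

View pics/w4.png

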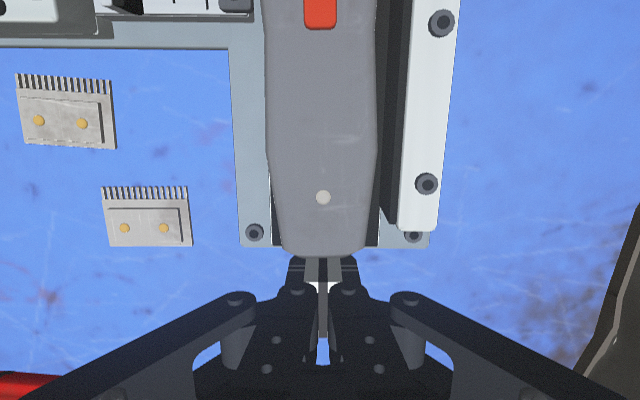

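Call:
move_arm(
  rows="0 -0.2 0 0 0 0 0; 0 -0.2 0 0 0 0 0; 0 -0.2 0 0 0 0 0; 0 -0.2 0 0 0 0 0; 0 -0.2 0 0 0 0 0; 0 -0.2 0 0 0 0 0; 0 -0.2 0 0 0 0 0",
)

```text
time_s: 7.45
eef_pos: [0.5013, 0.1972, 0.1043]
eef_rot: [-0.0, 0.781, -0.624, -0.0]
wrist_force: [-1.8, -0.3, -0.1]
opening: -0.0
```

```bash
python3 st.py wrist w5
```

```text
7.45 [-92.6 -28.5 104.3] [-1.85  0.11 -0.13] [0.   0.   0.03]
```

View pics/w5.png

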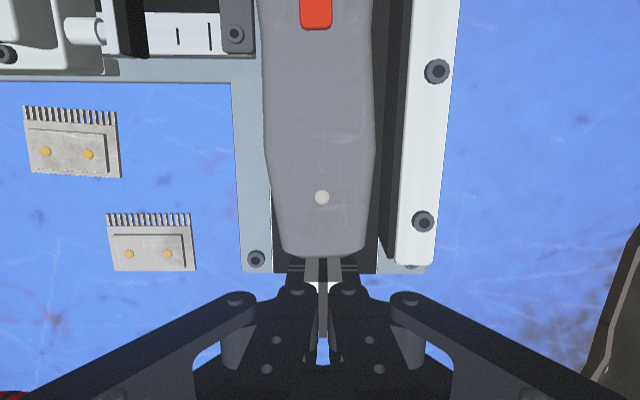

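Call:
move_arm(
  rows="0 -0.15 0 0 0 0 0; 0 -0.15 0 0 0 0 0; 0 -0.1 0 0 0 0 0; 0 -0.1 0 0 0 0 0; 0 -0.1 0 0 0 0 0",
)

```text
time_s: 8.0
eef_pos: [0.507, 0.1984, 0.1044]
eef_rot: [0.0, 0.781, -0.624, -0.0]
wrist_force: [-2.1, -0.6, 0.2]
opening: 0.003
```

Call:
move_arm(
  rows="0 -0.1 0 0 0 0 0; 0 -0.1 0 0 0 0 0",
)

```text
time_s: 8.2
eef_pos: [0.5078, 0.1986, 0.1042]
eef_rot: [0.001, 0.781, -0.624, -0.001]
wrist_force: [-8.8, -3.2, 6.5]
opening: -0.002
```

```bash
python3 st.py wrist w6; python3 st.py scene s6; python3 - <<'E'
import cv2
a=cv2.imread("pics/s6.png"); cv2.imwrite("pics/s6z.png",cv2.resize(a[190:310,210:370],None,fx=5,fy=5,interpolation=cv2.INTER_CUBIC))
E
```

```text
8.2 [-85.9 -28.5 104.2] [-9.23 -1.15  6.46] [ 0.19 -0.01  0.05]
8.25 [-85.9 -28.5 104.2] [-7.4  -0.68  4.78] [ 0.2  -0.    0.05]
```

View pics/s6z.png

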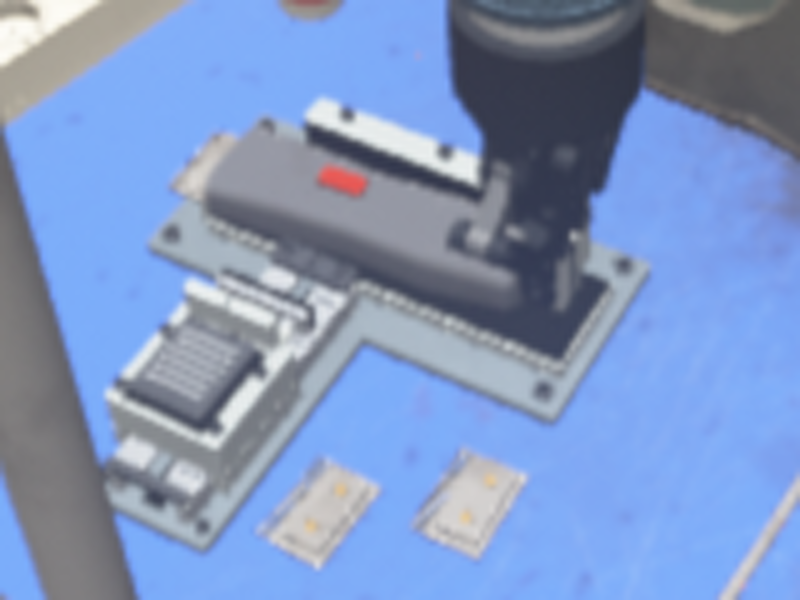

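View pics/w6.png

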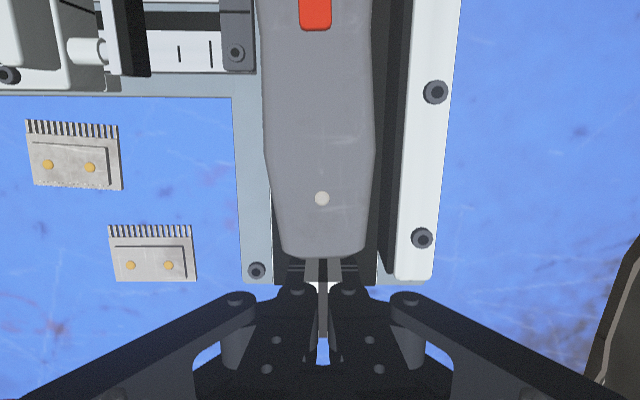

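Call:
move_arm(
  rows="0 0.3 0 0 0 0 0; 0 0.7 0 0 0 0 0; 0 1 -2 0 0 0 0; 0 0 -4 0 0 0 0; 0 0 -3 0 0 0 0; 0 0 0 0 0 0 0",
)

```text
time_s: 8.9
eef_pos: [0.4923, 0.195, 0.1995]
eef_rot: [-0.004, 0.781, -0.624, 0.003]
wrist_force: [-0.1, 0.6, 0.3]
opening: -0.0
```

```bash
python3 st.py wrist w7; python3 - <<'E'
from bench import ctrl
from h import *
p=np.load('cr.npy');o=ctrl.get_obs(); print(delta(o,p,[15,77,170]))
E
```

```text
8.9 [-101.8  -28.6  199.5] [0.   0.64 0.27] [-0.59 -0.04  0.05]
(array([0.583 , 0.3237, 0.17  ]), array([-10.55, -11.8 ,   2.79]), array([-0.38, -0.02,  0.04]))
```

View pics/w7.png

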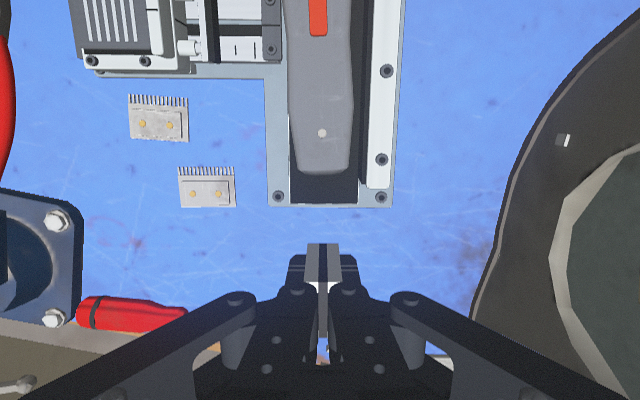

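Call:
move_arm(
  rows="-2.5 -2 0 0 0 0 0; -2.7 -2 0 0 0 0 0; -2.7 -2 0 0 0 0 0; -2.6 -1.8 1 0 0 0 0; 0 0 1.5 0 0 0 0; 0 0 0 0 0 0 0; 0 0 0 0 0 0 0",
)

```text
time_s: 9.65
eef_pos: [0.541, 0.313, 0.1677]
eef_rot: [0.002, 0.781, -0.624, -0.001]
wrist_force: [0.0, 1.1, -0.4]
opening: 0.0
```

```bash
python3 st.py wrist w8; python3 - <<'E'
from bench import ctrl
from h import *
p=np.load('cr.npy');o=ctrl.get_obs(); print(delta(o,p,[15,77,170]))
E
```

```text
9.65 [-28.3  75.8 167.7] [ 0.26  1.12 -0.45] [ 0.21 -0.04  0.02]
(array([0.583 , 0.3237, 0.17  ]), array([-0.13, -4.27, -0.14]), array([ 0.1 , -0.02, -0.01]))
```

View pics/w8.png

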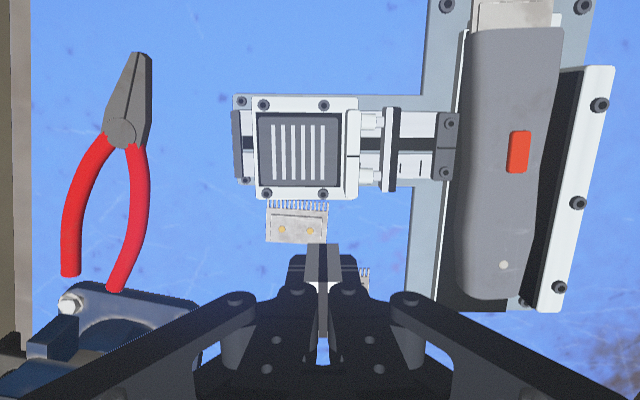

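```bash
python3 - <<'E'
from h import *
import pickle,cv2
p=np.load('cr.npy'); k,o=pickle.load(open('w8.pkl','rb'))
C=lambda uv,z:(R.from_euler('z',-p[2]).apply(ray(k,uv,z/1000)-[p[0],p[1],0])*1000).round(1)
print('plate',[C(u,58) for u in [(258,115),(339,115),(341,187),(258,187)]]); print('upst',C((345,150),68),C((357,150),68)); print('mark',C((437,150),33))
print('tip',C((323,243),95))
a=cv2.imread("pics/w8.png"); cv2.imwrite("pics/w8z.png",cv2.resize(a[80:260,220:470],None,fx=3.2,fy=3.2,interpolation=cv2.INTER_CUBIC))
E
```

```text
plate [array([ 32.9, 108.3,  58. ]), array([33. , 67.7, 58. ]), array([-4.2, 66. , 58. ]), array([ -4.3, 110.2,  58. ])]
upst [16.8 65.  68. ] [16.8 59.1 68. ]
mark [12.1  8.6 33. ]
tip [-20.6  75.6  95. ]
```

View pics/w8z.png

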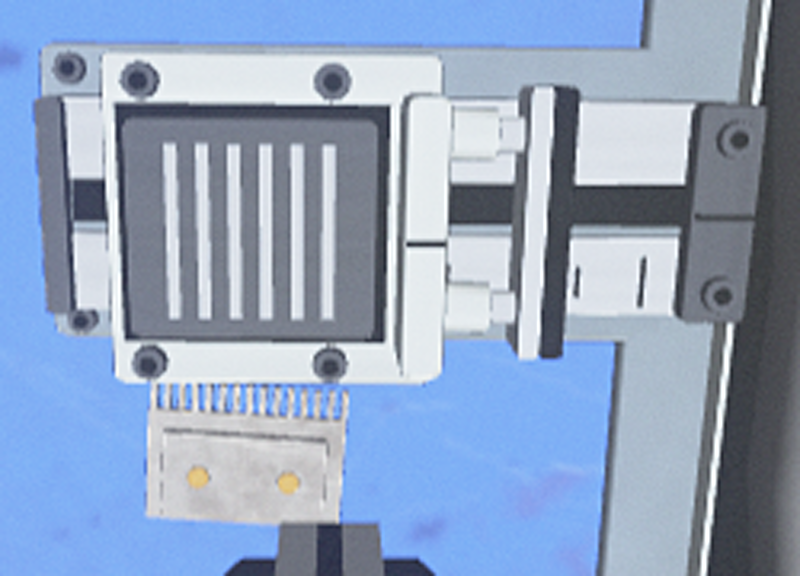

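Call:
move_arm(
  rows="-0.1 -2 0 0 0 0 0; 0 -2.3 0 0 0 0 0; 0 0 1.2 0 0 0 0; 0 0 1.3 0 0 0 0; 0 0 0.4 0 0 0 0; 0 0 0 0 0 0 0; 0 0 0 0 0 0 0",
)

```text
time_s: 10.4
eef_pos: [0.5834, 0.3245, 0.1403]
eef_rot: [0.0, 0.781, -0.624, -0.0]
wrist_force: [0.4, -0.1, -0.0]
opening: 0.001
```

```bash
python3 st.py wrist w9
```

```text
10.4 [ 15.5  77.6 140.3] [ 0.33 -0.17 -0.02] [ 0.04 -0.    0.04]
```

View pics/w9.png

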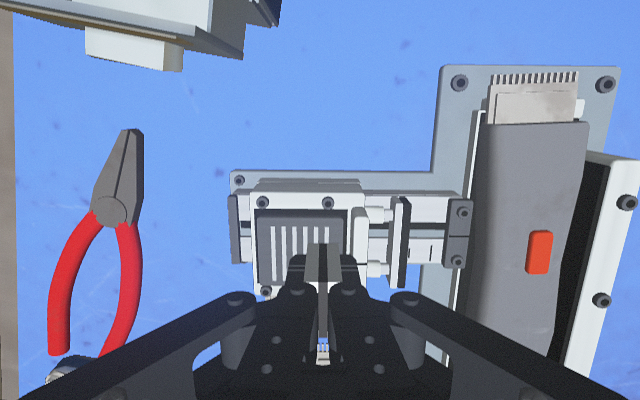

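Call:
move_arm(
  rows="0 0 0.3 0 0 0 0; 0 0 0.3 0 0 0 0; 0 0 0.2 0 0 0 0; 0 0 0.1 0 0 0 0",
)

```text
time_s: 10.85
eef_pos: [0.5838, 0.3245, 0.131]
eef_rot: [0.0, 0.781, -0.624, -0.0]
wrist_force: [-1.1, -0.0, -0.3]
opening: -0.001
```

Call:
move_arm(
  rows="0 0 0.1 0 0 0 0; 0 0 0.1 0 0 0 0",
)

```text
time_s: 11.05
eef_pos: [0.584, 0.3246, 0.1301]
eef_rot: [0.0, 0.781, -0.624, -0.0]
wrist_force: [-2.8, -1.3, 7.4]
opening: -0.001
```

Call:
move_arm(
  rows="0 0 0.1 0 0 0 0; 0 0 0.1 0 0 0 0; 0 0 0.1 0 0 0 0; 0 0 0.1 0 0 0 0; 0 0 0 0 0 0 0",
)

```text
time_s: 11.55
eef_pos: [0.5843, 0.325, 0.1273]
eef_rot: [-0.0, 0.781, -0.624, 0.0]
wrist_force: [-4.8, -1.0, 10.3]
opening: 0.001
```

```bash
python3 st.py
```

```text
11.55 [ 16.5  77.9 127.3] [-4.88  0.04 10.27] [-0.05  0.02  0.05]
```

Call:
move_arm(
  rows="0 0.05 0.1 0 0 0 0; 0 0.05 0.1 0 0 0 0; 0 0 0.1 0 0 0 0; 0 0 0 0 0 0 0",
)

```text
time_s: 11.95
eef_pos: [0.5841, 0.325, 0.1256]
eef_rot: [-0.001, 0.781, -0.624, 0.001]
wrist_force: [-5.2, -1.9, 16.5]
opening: -0.0
```

```bash
python3 st.py
```

```text
11.95 [ 16.3  78.  125.6] [-5.51 -0.7  16.53] [-0.17  0.02  0.05]
```

Call:
move_arm(
  rows="0.1 0 0 0 0 0 0; 0.2 0 0 0 0 0 0; 0.2 0 0 0 0 0 0; 0.2 0 0 0 0 0 0; 0.2 0 0 0 0 0 0; 0.2 0 0 0 0 0 0",
)

```text
time_s: 12.55
eef_pos: [0.5863, 0.3148, 0.1256]
eef_rot: [-0.002, 0.781, -0.624, 0.0]
wrist_force: [-5.5, 1.9, 14.8]
opening: 0.0
```

```bash
python3 st.py wrist w10; python3 - <<'E'
import cv2
a=cv2.imread("pics/w10.png"); cv2.imwrite("pics/w10z.png",cv2.resize(a[140:320,210:490],None,fx=2.8,fy=2.8,interpolation=cv2.INTER_CUBIC))
E
```

```text
12.55 [ 16.2  67.6 125.6] [-4.93  3.05 14.77] [-0.18  0.08  0.06]
```

View pics/w10z.png

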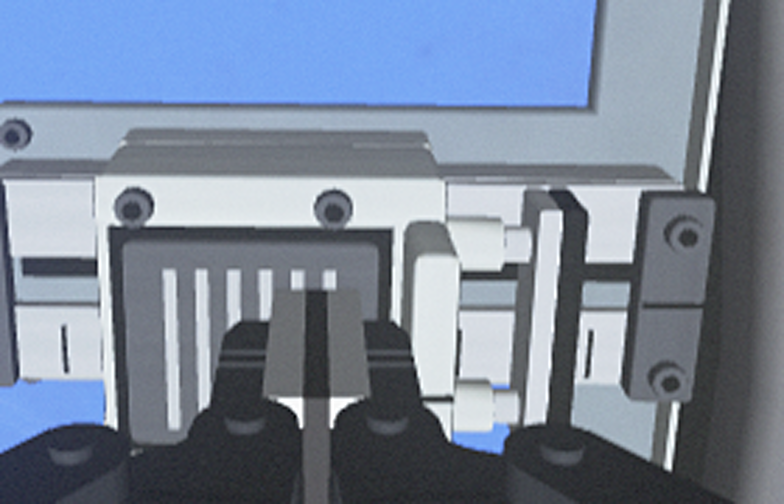

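Call:
move_arm(
  rows="0.25 0 0 0 0 0 0; 0.25 0 0 0 0 0 0; 0.25 0 0 0 0 0 0; 0.25 0 0 0 0 0 0; 0.25 0 0 0 0 0 0; 0.25 0 0 0 0 0 0; 0.25 0 0 0 0 0 0; 0.25 0 0 0 0 0 0",
)

```text
time_s: 13.4
eef_pos: [0.5906, 0.2952, 0.1256]
eef_rot: [-0.001, 0.781, -0.624, 0.0]
wrist_force: [-7.1, 1.3, 16.0]
opening: -0.003
```

```bash
python3 st.py wrist w11; python3 - <<'E'
import cv2
a=cv2.imread("pics/w11.png"); cv2.imwrite("pics/w11z.png",cv2.resize(a[120:320,210:490],None,fx=2.8,fy=2.8,interpolation=cv2.INTER_CUBIC))
E
```

```text
13.4 [ 16.1  47.5 125.6] [-6.65  2.79 15.97] [-0.15  0.07  0.06]
```

View pics/w11z.png

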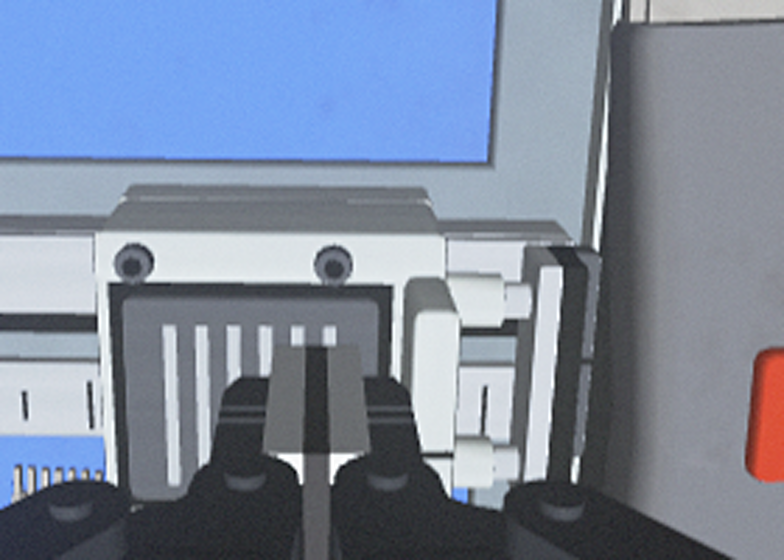

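Call:
move_arm(
  rows="0.2 0 0 0 0 0 0; 0.2 0 0 0 0 0 0; 0.2 0 0 0 0 0 0; 0.2 0 0 0 0 0 0; 0.2 0 0 0 0 0 0; 0.2 0 0 0 0 0 0; 0.2 0 0 0 0 0 0",
)

```text
time_s: 14.15
eef_pos: [0.5935, 0.2819, 0.1256]
eef_rot: [-0.002, 0.781, -0.624, 0.0]
wrist_force: [-8.2, 3.0, 17.1]
opening: 0.006
```

```bash
python3 st.py wrist w12; python3 - <<'E'
import cv2
a=cv2.imread("pics/w12.png"); cv2.imwrite("pics/w12z.png",cv2.resize(a[120:320,210:490],None,fx=2.8,fy=2.8,interpolation=cv2.INTER_CUBIC))
E
```

```text
14.15 [ 16.   33.9 125.6] [-7.37  4.74 17.15] [-0.14  0.1   0.07]
```

View pics/w12z.png

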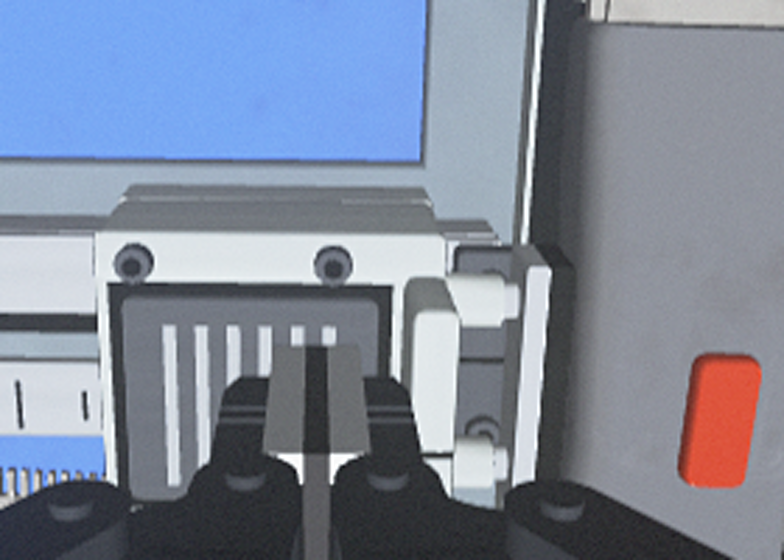

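Call:
move_arm(
  rows="0.15 0 0 0 0 0 0; 0.15 0 0 0 0 0 0; 0.15 0 0 0 0 0 0; 0.15 0 0 0 0 0 0; 0.15 0 0 0 0 0 0",
)

```text
time_s: 14.7
eef_pos: [0.5944, 0.2773, 0.1256]
eef_rot: [-0.003, 0.781, -0.624, -0.002]
wrist_force: [-9.6, 17.3, 15.6]
opening: -0.003
```

```bash
python3 st.py wrist w13; python3 - <<'E'
import cv2
a=cv2.imread("pics/w13.png"); cv2.imwrite("pics/w13z.png",cv2.resize(a[120:320,210:490],None,fx=2.8,fy=2.8,interpolation=cv2.INTER_CUBIC))
E
```

```text
14.7 [ 15.9  29.2 125.6] [-5.52 19.01 15.58] [-0.17  0.39  0.05]
```

View pics/w13z.png

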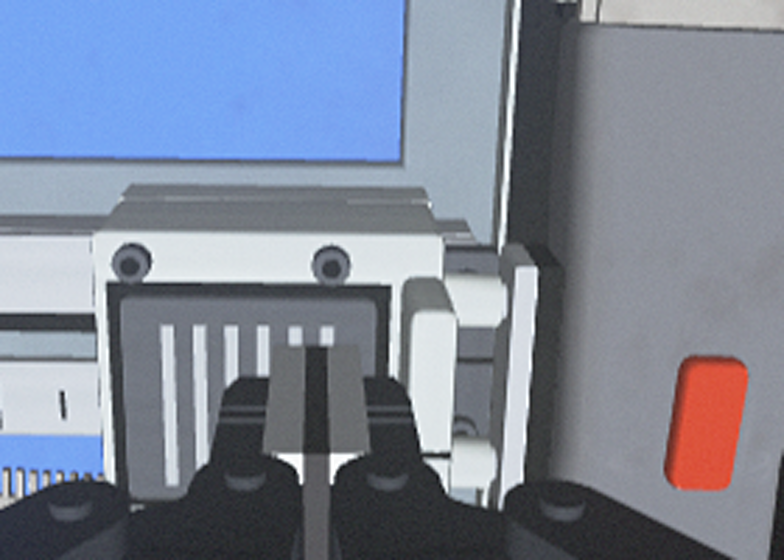

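```bash
python3 - <<'E'
from h import *
import pickle
p=np.load('cr.npy'); k,o=pickle.load(open('w13.pkl','rb'))
C=lambda uv,z:(R.from_euler('z',-p[2]).apply(ray(k,uv,z/1000)-[p[0],p[1],0])*1000).round(1)
pts=[(35,9,33),(-5,9,33),(35,-3,33),(-5,-3,33),(43,9,50),(-13,9,50),(15,9,50),(35,9,68)]
a=cv2.imread('pics/w13.png'); a=cv2.resize(a[120:320,210:490],None,fx=2.8,fy=2.8,interpolation=cv2.INTER_CUBIC)
for P,u in zip(pts,proj(k,crad(p,pts))):
    z=(u-[210,120]+.5)*2.8-.5; print(P,u.round(1),z.round(0)); cv2.circle(a,tuple(int(v) for v in z),3,(0,0,255),-1)
cv2.imwrite('pics/w13p.png',a)
Z=lambda u,v:((u+.5)/2.8-.5+210,(v+.5)/2.8-.5+120)
print('jaw top front far corner',C(Z(441,238),50),'jaw back',C(Z(97,238),50),'upst top face',C(Z(412,300),68),C(Z(455,310),68),'plate L/R',C(Z(122,300),53),C(Z(375,300),53),'stop right far',C(Z(502,248),33),'padface',C(Z(555,265),50))
print(crad(p,[0,0,0]), -R.from_rotvec(k['r']).as_matrix().T@k['t'])
E
```

```text
(35, 9, 33) [365.3 206.6] [436. 243.]
(-5, 9, 33) [362.5 280.3] [428. 450.]
(35, -3, 33) [389.9 206.7] [505. 244.]
(-5, -3, 33) [385.6 280.4] [493. 450.]
(43, 9, 50) [370.3 200.2] [450. 226.]
(-13, 9, 50) [365.7 312.8] [437. 541.]
(15, 9, 50) [367.9 259.2] [443. 391.]
(35, 9, 68) [375.3 232.3] [464. 315.]
jaw top front far corner [41.  10.3 50. ] jaw back [40.7 64.1 50. ] upst top face [37.2 16.3 68. ] [35.8 10.2 68. ] plate L/R [31.5 60.1 53. ] [31.7 20.6 53. ] stop right far [34.2 -2.6 33. ] padface [36.6 -7.8 50. ]
[[0.58536356 0.24532474 0.        ]] [0.66091395 0.29210664 0.19632702]
```

View pics/w13p.png

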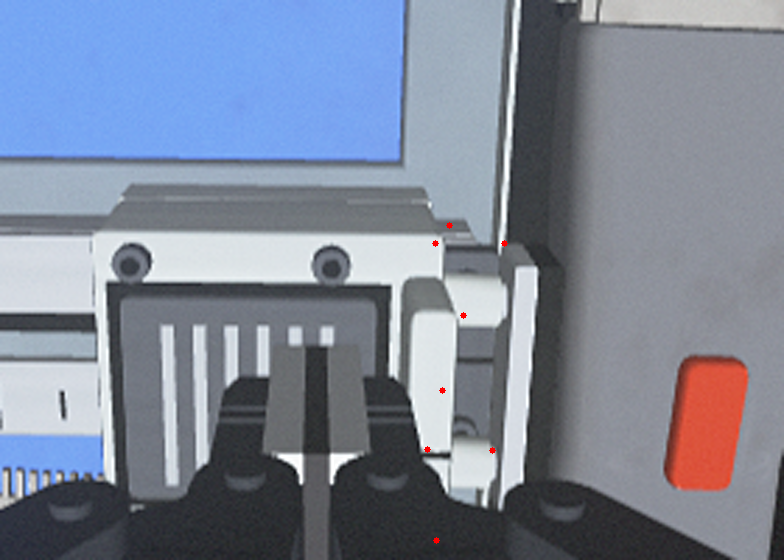

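Call:
move_arm(
  rows="-0.1 0 0 0 0 0 0; 0 0 -0.1 0 0 0 0; 0 0 -0.1 0 0 0 0",
)

```text
time_s: 15.05
eef_pos: [0.5942, 0.2775, 0.1259]
eef_rot: [-0.003, 0.782, -0.624, -0.001]
wrist_force: [-1.4, 12.0, -1.0]
opening: -0.0
```

```bash
python3 st.py
```

```text
15.05 [ 15.7  29.4 125.9] [ 1.24 12.06 -1.01] [-0.16  0.29  0.07]
```

Call:
move_arm(
  rows="-0.05 0 -0.05 0 0 0 0; -0.03 0 -0.1 0 0 0 0",
)

```text
time_s: 15.25
eef_pos: [0.5942, 0.2776, 0.1267]
eef_rot: [-0.002, 0.781, -0.624, -0.001]
wrist_force: [-0.3, 8.5, 0.8]
opening: -0.002
```

```bash
python3 st.py
```

```text
15.25 [ 15.7  29.6 126.7] [1.63 8.38 0.79] [-0.14  0.23  0.07]
```

Slipping up now with a forward load still held; I keep lifting straight up.

Call:
move_arm(
  rows="0 0 -0.15 0 0 0 0; 0 0 -0.15 0 0 0 0; 0 0 -0.15 0 0 0 0",
)

```text
time_s: 15.55
eef_pos: [0.5943, 0.2767, 0.1313]
eef_rot: [-0.002, 0.781, -0.624, -0.0]
wrist_force: [-0.3, 6.2, -1.0]
opening: 0.001
```

```bash
python3 st.py
```

```text
15.55 [ 15.7  28.6 131.3] [ 1.11  6.07 -1.03] [-0.11  0.14  0.07]
```

Call:
move_arm(
  rows="0 0 -0.2 0 0 0 0; -0.2 0 -0.2 0 0 0 0; -0.2 0 -0.5 0 0 0 0; 0 0 -2 0 0 0 0; 0 2 -3 0 0 0 0; 0 2 -3 0 0 0 0; 0 0 0 0 0 0 0; 0 0 0 0 0 0 0",
)

```text
time_s: 16.35
eef_pos: [0.5548, 0.2699, 0.2208]
eef_rot: [-0.001, 0.781, -0.624, 0.001]
wrist_force: [0.0, -0.1, 0.6]
opening: -0.001
```

```bash
python3 st.py wrist w14; python3 st.py scene s14; python3 - <<'E'
import cv2
a=cv2.imread("pics/s14.png"); cv2.imwrite("pics/s14z.png",cv2.resize(a[190:310,210:370],None,fx=5,fy=5,interpolation=cv2.INTER_CUBIC))
E
```

```text
16.35 [-24.4  30.7 220.8] [ 0.   -0.06  0.57] [-0.15 -0.01  0.03]
16.4 [-24.7  30.6 219.5] [ 0.77 -0.58 -0.32] [-0.03 -0.01  0.02]
```

View pics/w14.png

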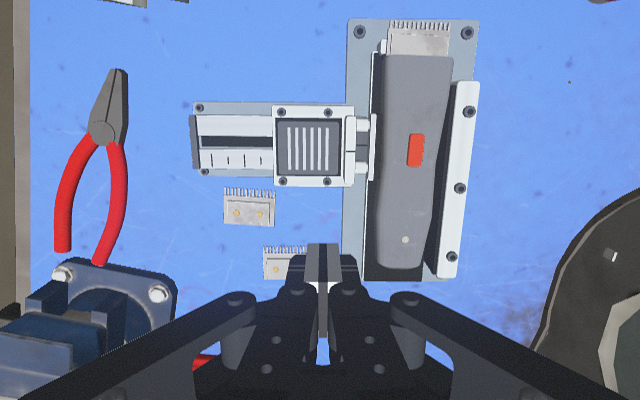

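View pics/s14z.png

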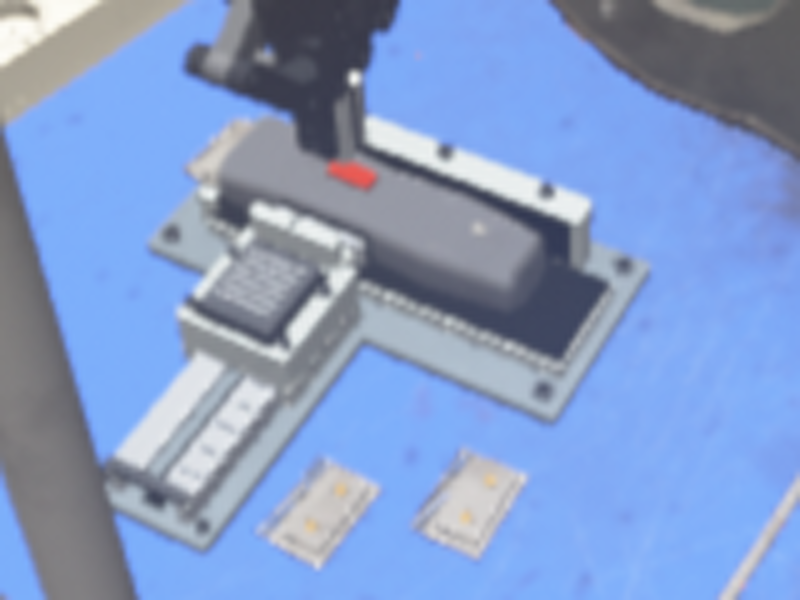

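```bash
python3 - <<'E'
from h import *
import pickle
p=np.load('cr.npy'); k,o=pickle.load(open('w14.pkl','rb'))
C=lambda uv,z:(R.from_euler('z',-p[2]).apply(ray(k,uv,z/1000)-[p[0],p[1],0])*1000).round(1)
print('tail',C((400,269),40),'tail w3-equiv',C((400,269),45))
print('jaw top',C((273,108),50),C((344,108),50),C((276,187),50),'upst',C((346,145),68),C((356,145),68))
print('plate',[C(u,58) for u in [(277,121),(340,121),(342,177),(279,177)]])
a=cv2.imread('pics/w14.png'); b=cv2.resize(a[10:110,320:500],None,fx=4.4,fy=4.4,interpolation=cv2.INTER_CUBIC); 
for u in proj(k,crad(p,[(75,-9,31),(75,-53,31),(60,-55,50),(-5,-55,50)])):
    cv2.circle(b,tuple(int(v) for v in (u-[320,10]+.5)*4.4),3,(0,0,255),-1)
cv2.imwrite('pics/w14a.png',b)
cv2.imwrite('pics/w14b.png',cv2.resize(a[90:200,260:480],None,fx=3.6,fy=3.6,interpolation=cv2.INTER_CUBIC))
E
```

```text
tail [-83.6 -30.9  40. ] tail w3-equiv [-81.  -29.7  45. ]
jaw top [39.9 64.1 50. ] [40.  16.5 50. ] [-14.5  63.9  50. ] upst [17.5 15.9 68. ] [17.5  9.5 68. ]
plate [array([31.8, 60.7, 58. ]), array([31.9, 19.5, 58. ]), array([-5.4, 17.5, 58. ]), array([-5.6, 60.6, 58. ])]
```

View pics/w14a.png

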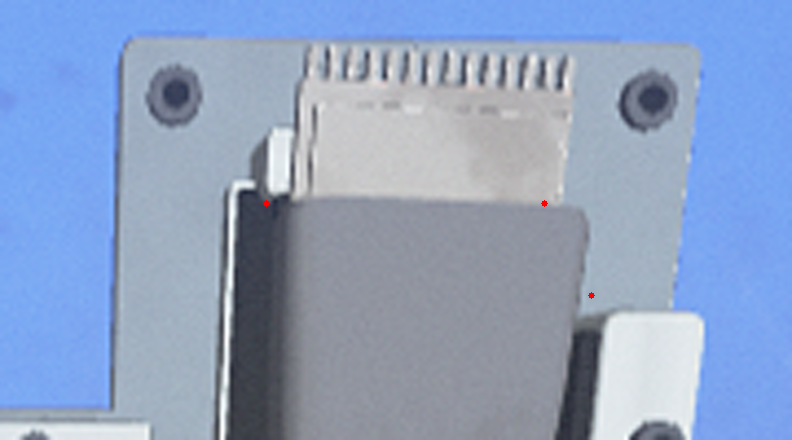

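View pics/w14b.png

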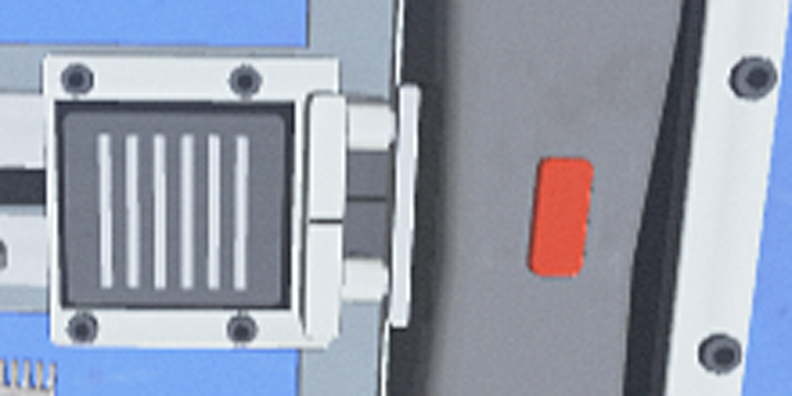

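```bash
python3 - <<'E'
from h import *
import pickle
p=np.load('cr.npy')
for n in ['w2','w3','w5','w6','w7','w8','w9','w12','w13','w14']:
    k,o=pickle.load(open(n+'.pkl','rb')); a=cv2.imread(f'pics/{n}.png').astype(int)
    C=lambda uv,z:(R.from_euler('z',-p[2]).apply(ray(k,uv,z/1000)-[p[0],p[1],0])*1000).round(1)
    m=((a[...,2]>170)&(a[...,1]<110)&(a[...,0]<100)).astype(np.uint8)
    nn,l,s,ce=cv2.connectedComponentsWithStats(m)
    for i in range(1,nn):
        x,y,w,h,A=s[i]
        if A>50 and 280<ce[i][0]<560 and y+h<310 and w<h<80:
            q=C(ce[i],60); 
            if abs(q[0])<60 and -70<q[1]<20: print(n,ce[i].round(1),s[i],q, 'PCAyaw', np.degrees(np.arctan2(*(lambda t,b:(t-b)[[1,0]])(C((ce[i][0]+0,0*0+y),60),C((ce[i][0],y+h),60)))).round(1))
k,o=pickle.load(open('w14.pkl','rb'))
print('nose',C((388,54.5),55),C((450.5,56.5),55),C((452,62),55))
E
```

```text
w2 [343.2 163.8] [339 155   9  19 157] [-11.1 -27.4  60. ] PCAyaw -0.3
w7 [317.7  16.8] [309   0  18  35 595] [ 12.5 -25.6  60. ] PCAyaw 0.0
w8 [519.4 151.4] [509 131  22  42 759] [ 15.2 -24.7  60. ] PCAyaw 9.0
w9 [540.4 252.7] [528 232  25  43 824] [ 15.6 -24.7  60. ] PCAyaw 9.8
w12 [467.9 270.8] [455 249  27  45 958] [ 14.5 -28.4  60. ] PCAyaw 6.4
w13 [463.  271.9] [450 250  27  45 958] [ 14.  -30.7  60. ] PCAyaw 6.1
w14 [415.6 149.5] [408 134  17  32 439] [ 13.7 -30.9  60. ] PCAyaw 4.3
nose [ 72.8 -10.3  55. ] [ 71.7 -49.8  55. ] [ 68.5 -51.1  55. ]
```

Call:
move_arm(
  rows="0.7 -2 0 0 0 0 0; 0.7 -2 0 0 0 0 0; 0.6 -1.8 1.5 0 0 0 0; 0 0 2 0 0 0 0; 0 0 0.8 0 0 0 0; 0 0 0 0 0 0 0; 0 0 0 0 0 0 0",
)

```text
time_s: 17.15
eef_pos: [0.6151, 0.2634, 0.1761]
eef_rot: [0.0, 0.781, -0.624, -0.0]
wrist_force: [-0.2, 0.3, -0.1]
opening: -0.0
```

```bash
python3 st.py wrist w15; python3 - <<'E'
import cv2
a=cv2.imread("pics/w15.png"); cv2.imwrite("pics/w15z.png",cv2.resize(a[60:260,290:530],None,fx=3,fy=3,interpolation=cv2.INTER_CUBIC))
E
```

```text
17.15 [ 33.   11.  176.1] [-0.08  0.33 -0.1 ] [ 0.05 -0.    0.05]
```

View pics/w15.png

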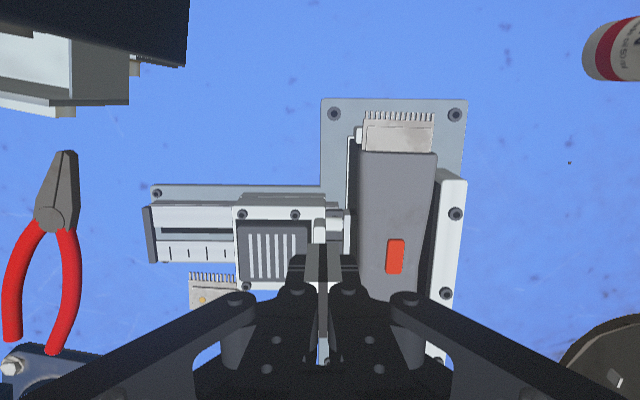

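View pics/w15z.png

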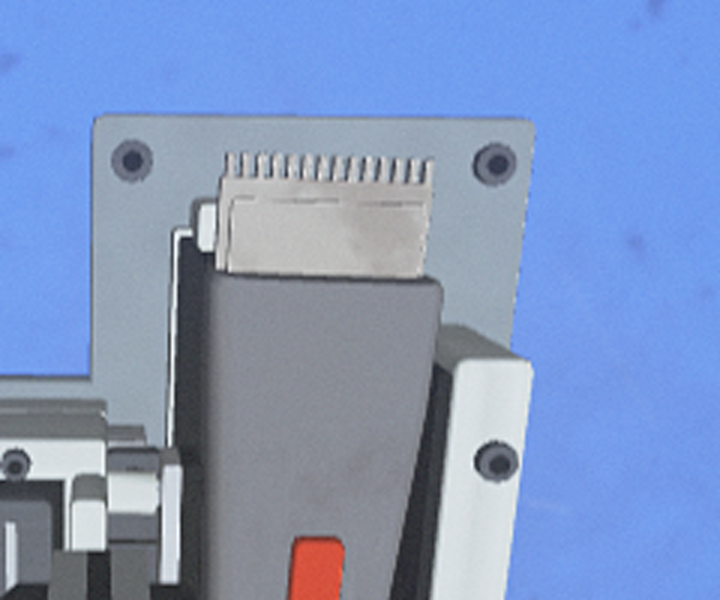

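```bash
python3 - <<'E'
from h import *
import pickle
p=np.load('cr.npy'); k,o=pickle.load(open('w15.pkl','rb'))
C=lambda uv,z:(R.from_euler('z',-p[2]).apply(ray(k,uv,z/1000)-[p[0],p[1],0])*1000).round(1)
Z=lambda u,v:((u+.5)/3-.5+290,(v+.5)/3-.5+60)
print('stop white: ',C(Z(205,203),31),C(Z(205,250),31),'bed corner',C(Z(177,230),22),'base cor',C(Z(93,115),10),C(Z(536,120),10))
for z in (31,40,50,55): print(z,'noseL',C(Z(222,276),z),'noseR',C(Z(425,280),z))
print('bladetip',C(Z(232,153),35),C(Z(430,158),35), 'fence end',C(Z(455,360),50),C(Z(532,362),50))
k2,_=pickle.load(open('w2.pkl','rb'))
print(R.from_euler('z',-p[2]).apply(-R.from_rotvec(k['r']).as_matrix().T@k['t']-[p[0],p[1],0]))
a=cv2.imread("pics/w15.png"); b=cv2.resize(a[100:180,320:460],None,fx=5.7,fy=5.7,interpolation=cv2.INTER_CUBIC)
cv2.imwrite('pics/w15n.png',b)
E
```

```text
stop white:  [ 86.  -10.3  31. ] [ 76.5 -10.6  31. ] bed corner [79.7 -5.4 22. ] base cor [103.2  12.5  10. ] [102.4 -83.8  10. ]
31 noseL [ 71.2 -14.2  31. ] noseR [ 70.5 -56.2  31. ]
40 noseL [ 72.5 -13.2  40. ] noseR [ 71.8 -53.4  40. ]
50 noseL [ 73.9 -12.   50. ] noseR [ 73.2 -50.2  50. ]
55 noseL [ 74.6 -11.4  55. ] noseR [ 73.9 -48.7  55. ]
bladetip [ 95.9 -14.9  35. ] [ 95.1 -53.8  35. ] fence end [ 57.8 -57.3  50. ] [ 57.5 -72.2  50. ]
[0.10136398 0.01133014 0.24656811]
```

View pics/w15n.png

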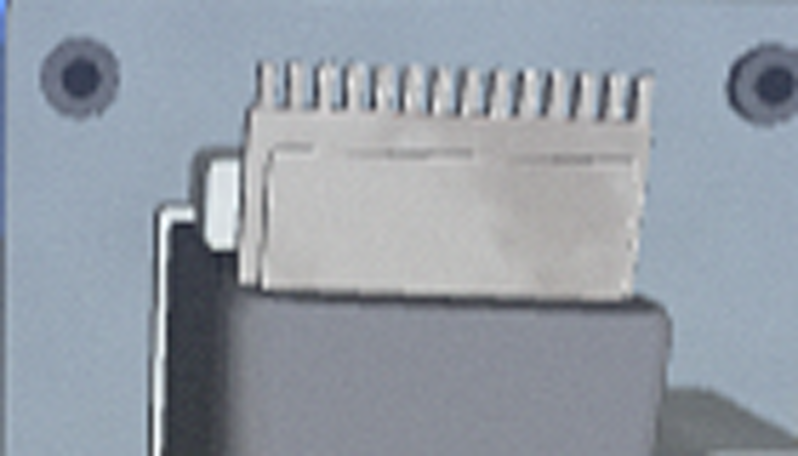

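```bash
python3 - <<'E'
from h import *
import pickle
p=np.load('cr.npy')
# local centroid refinement of dark screws / bright dot
def ref(a,u,kind):
    x,y=map(int,u); g=cv2.cvtColor(a,cv2.COLOR_BGR2GRAY)[y-9:y+10,x-9:x+10].astype(float)
    if kind=='s': w=(g<120).astype(np.uint8)
    elif kind=='d': w=(g>np.median(g)+35).astype(np.uint8)
    n,l,s,c=cv2.connectedComponentsWithStats(w)
    if n<2: return None
    i=1+np.argmin([np.hypot(*(c[j]-9))-0.05*s[j][4] for j in range(1,n)])
    return c[i]+[x-9,y-9]
views={'w2':([(379,117),(377,165),(376,209)],(344,219)),'w7':([(387,71),(381,160)],(322,132)),'w8':([(600,105),(578,203),(558,287)],(503,265)),'w9':([(627,203),(602,300)],None),'w14':([(470,112),(460,188),(451,256)],(405,239)),'w15':([(456,214),(446,293)],None)}
for n,(S,d) in views.items():
    k,o=pickle.load(open(n+'.pkl','rb')); a=cv2.imread(f'pics/{n}.png')
    C=lambda uv,z:(R.from_euler('z',-p[2]).apply(ray(k,uv,z/1000)-[p[0],p[1],0])*1000).round(1)
    print(n,'screws',[(ref(a,u,'s').round(1).tolist(),C(ref(a,u,'s'),50)[:2].tolist()) for u in S])
    if d is not None: r=ref(a,d,'d'); print('   dot',r, [C(r,z)[:2].tolist() for z in (54,58)] if r is not None else '')
    b=a.astype(int); m=((b[...,2]>170)&(b[...,1]<110)&(b[...,0]<100)).astype(np.uint8)
    nn,l,s,ce=cv2.connectedComponentsWithStats(m)
    for i in range(1,nn):
        x,y,w,h,A=s[i]; q=C(ce[i],60)
        if A>50 and y>0 and abs(q[0])<60 and -70<q[1]<20: print('   switch',ce[i].round(1),q)
E
```

```text
w2 screws [([378.9, 116.8], [38.0, -66.9]), ([377.0, 164.3], [-14.2, -66.1]), ([375.8, 209.0], [-67.0, -65.9])]
   dot [344.41666667 218.91666667] [[-77.2, -29.0], [-75.8, -28.7]]
   switch [343.2 163.8] [-11.1 -27.4  60. ]
w7 screws [([386.0, 70.4], [-14.2, -66.2]), ([381.6, 159.0], [-67.2, -66.1])]
   dot [321.5  132.64] [[-50.5, -27.8], [-50.2, -27.8]]
w8 screws [([599.2, 104.5], [38.3, -68.0]), ([577.4, 202.4], [-14.8, -67.6]), ([558.7, 286.5], [-67.8, -67.1])]
   dot [503.39215686 264.37254902] [[-51.2, -29.2], [-49.2, -26.9]]
   switch [519.4 151.4] [ 15.2 -24.7  60. ]
w9 screws [([626.8, 202.1], [37.6, -68.4]), ([601.4, 299.8], [-15.5, -68.0])]
   switch [540.4 252.7] [ 15.6 -24.7  60. ]
w14 screws [([468.7, 111.1], [38.2, -67.3]), ([459.5, 187.7], [-14.7, -66.8]), ([451.2, 255.9], [-67.6, -66.3])]
   dot [404.84375 239.34375] [[-52.6, -29.5], [-51.0, -28.5]]
   switch [415.6 149.5] [ 13.7 -30.9  60. ]
w15 screws [([454.8, 213.2], [37.5, -67.3]), ([445.2, 292.5], [-15.4, -66.8])]
   switch [394.8 256.8] [ 13.9 -31.1  60. ]
```

```bash
python3 - <<'E'
import cv2,numpy as np
def Z(n,x0,y0,x1,y1,f): 
    a=cv2.imread(f'pics/{n}.png'); return cv2.resize(a[y0:y1,x0:x1],None,fx=f,fy=f,interpolation=cv2.INTER_CUBIC)
cv2.imwrite('pics/c14.png',np.hstack([Z('w14',375,10,465,75,4.2),Z('w14',360,215,450,280,4.2)]))
cv2.imwrite('pics/c8.png',np.hstack([Z('w8',430,0,580,100,2.6),Z('w8',430,230,580,330,2.6)]))
cv2.imwrite('pics/c9.png',np.vstack([Z('w9',470,60,600,140,6)]))
cv2.imwrite('pics/c2.png',np.hstack([Z('w2',310,75,375,125,6),Z('w2',310,200,375,250,6)]))
E
```

```text
(no output)
```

View pics/c14.png

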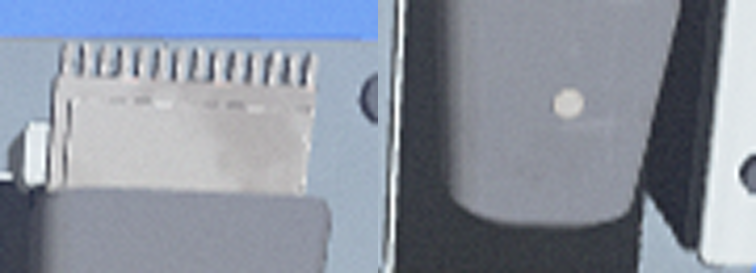

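View pics/c9.png

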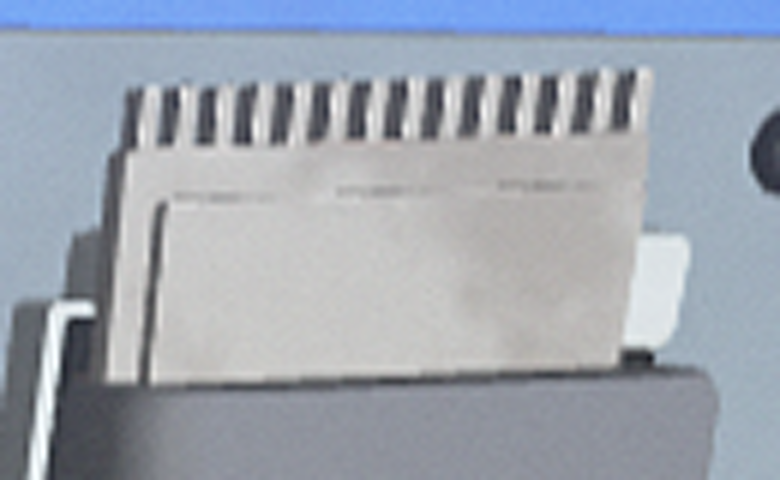

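View pics/c2.png

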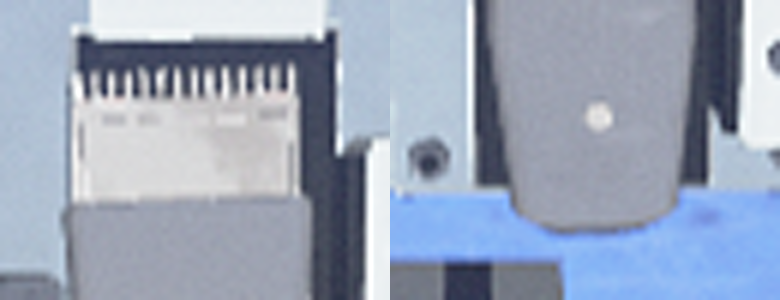

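Call:
move_arm(
  rows="0 0 -3 0 0 0 0; 1 3 0 0 0 0 0; 1 4 0 0 0 0 0; 1 4 0 0 0 0 0; 0.9 3.3 0 0 0 0 0; 0 0 3 0 0 0 0; 0 0 3.5 0 0 0 0; 0 0 3 0 0 0 0; 0 0 0 0 0 0 0; 0 0 0 0 0 0 0",
)

```text
time_s: 18.2
eef_pos: [0.4849, 0.1938, 0.1124]
eef_rot: [-0.0, 0.781, -0.624, 0.0]
wrist_force: [0.4, -0.1, 0.4]
opening: -0.002
```

```bash
python3 st.py wrist w16; python3 - <<'E'
from bench import ctrl
from h import *
p=np.load('cr.npy');o=ctrl.get_obs(); print(delta(o,p,[-100,-28.5,105]))
E
```

```text
18.2 [-109.4  -28.1  112.4] [ 0.41 -0.19  0.42] [-0.03 -0.    0.05]
(array([0.4941, 0.1955, 0.105 ]), array([ 0.04, -0.85,  0.83]), array([-0.16, -0.01,  0.05]))
```

View pics/w16.png

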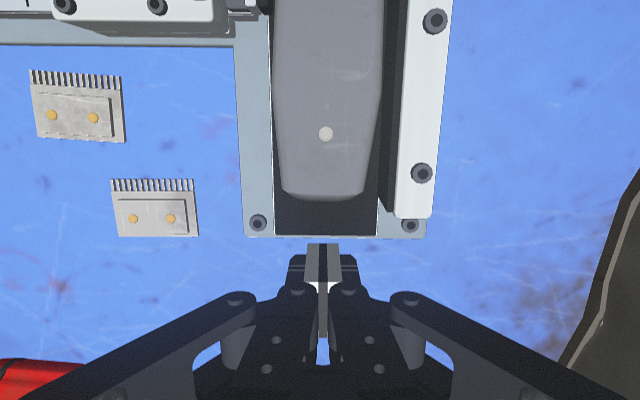

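Call:
move_arm(
  rows="0 -0.4 0.4 0 0 0 0; 0 -0.5 0.4 0 0 0 0; 0 -0.4 0 0 0 0 0; 0 -0.2 0 0 0 0 0; 0 0 0 0 0 0 0",
)

```text
time_s: 18.75
eef_pos: [0.4996, 0.197, 0.1036]
eef_rot: [-0.0, 0.781, -0.624, 0.0]
wrist_force: [-0.1, -0.2, -0.2]
opening: -0.002
```

Call:
move_arm(
  rows="0 -0.15 0 0 0 0 0; 0 -0.15 0 0 0 0 0; 0 -0.1 0 0 0 0 0",
)

```text
time_s: 19.05
eef_pos: [0.5031, 0.1979, 0.1034]
eef_rot: [-0.0, 0.781, -0.624, 0.0]
wrist_force: [0.8, 0.6, -0.0]
opening: -0.001
```

```bash
python3 st.py
```

```text
19.05 [-90.7 -28.2 103.4] [ 0.86  0.4  -0.04] [-0.    0.    0.03]
```

Call:
move_arm(
  rows="0 -0.1 0 0 0 0 0; 0 -0.1 0 0 0 0 0",
)

```text
time_s: 19.25
eef_pos: [0.505, 0.1983, 0.1034]
eef_rot: [0.0, 0.781, -0.624, -0.0]
wrist_force: [0.3, -0.4, -0.7]
opening: -0.001
```

Call:
move_arm(
  rows="0 -0.1 0 0 0 0 0",
)

```text
time_s: 19.35
eef_pos: [0.5055, 0.1984, 0.1032]
eef_rot: [0.001, 0.781, -0.624, -0.0]
wrist_force: [-3.4, -1.1, 2.6]
opening: -0.0
```

```bash
python3 st.py
```

```text
19.35 [-88.2 -28.2 103.2] [-3.52 -0.36  2.57] [ 0.08 -0.    0.04]
```

Call:
move_arm(
  rows="0 -0.1 0 0 0 0 0; 0 -0.05 0 0 0 0 0",
)

```text
time_s: 19.55
eef_pos: [0.506, 0.1986, 0.103]
eef_rot: [0.002, 0.781, -0.624, -0.001]
wrist_force: [-7.8, -1.8, 4.6]
opening: -0.002
```

```bash
python3 st.py
```

```text
19.55 [-87.8 -28.1 103. ] [-7.98 -0.06  4.62] [ 0.23 -0.    0.04]
```

Call:
move_arm(
  rows="0 -0.08 0 0 0 0 0; 0 0 0 0 0 0 0",
)

```text
time_s: 19.75
eef_pos: [0.5061, 0.1987, 0.1028]
eef_rot: [0.002, 0.781, -0.624, -0.002]
wrist_force: [-7.6, -3.3, 5.0]
opening: 0.001
```

```bash
python3 st.py
```

```text
19.75 [-87.6 -28.1 102.8] [-8.11 -1.56  4.99] [0.32 0.   0.05]
```

Call:
move_arm(
  rows="0 -0.08 0 0 0 0 0; 0 -0.05 0 0 0 0 0; 0 0 0 0 0 0 0",
)

```text
time_s: 20.05
eef_pos: [0.5065, 0.1988, 0.1025]
eef_rot: [0.003, 0.781, -0.624, -0.002]
wrist_force: [-11.8, -3.4, 7.2]
opening: -0.005
```

```bash
python3 st.py wrist w17
```

```text
20.05 [-87.1 -28.  102.5] [-12.27  -0.73   7.22] [0.44 0.   0.06]
```

View pics/w17.png

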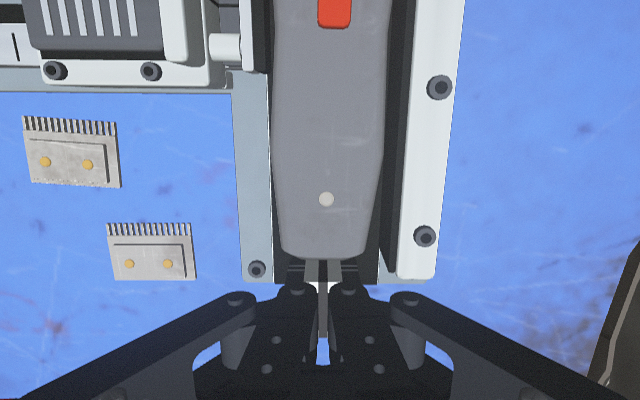

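Call:
move_arm(
  rows="0 0.3 0 0 0 0 0; 0 0.7 0 0 0 0 0; 0 1 -2 0 0 0 0; 0 1 -4 0 0 0 0; 0 0 -4 0 0 0 0; 0 -2.5 -2.5 0 0 0 0; 0 -4 -1 0 0 0 0; -2 -4 0 0 0 0 0; -2 -4 0 0 0 0 0; 0 0 0 0 0 0 0; 0 0 0 0 0 0 0",
)

```text
time_s: 21.2
eef_pos: [0.6127, 0.2641, 0.2372]
eef_rot: [0.001, 0.782, -0.624, -0.0]
wrist_force: [-0.8, 0.2, -0.6]
opening: 0.001
```

```bash
python3 st.py wrist w18; python3 - <<'E'
import cv2
a=cv2.imread("pics/w18.png"); cv2.imwrite("pics/w18z.png",cv2.resize(a[20:290,180:520],None,fx=2.2,fy=2.2,interpolation=cv2.INTER_CUBIC))
E
```

```text
21.2 [ 30.8  12.2 237.2] [-0.69  0.4  -0.57] [ 0.07 -0.01  0.08]
```

View pics/w18z.png

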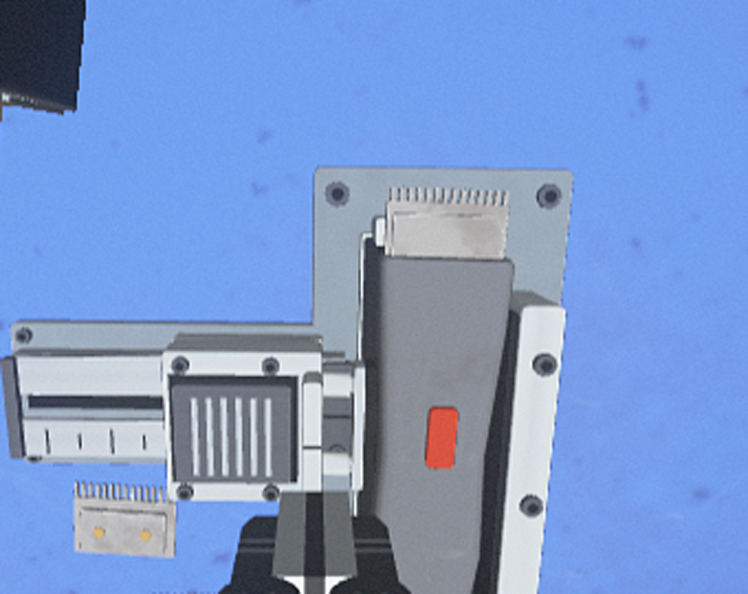

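```bash
python3 - <<'E'
from h import *
import pickle
p=np.load('cr.npy'); k,o=pickle.load(open('w18.pkl','rb'))
C=lambda uv,z:(R.from_euler('z',-p[2]).apply(ray(k,uv,z/1000)-[p[0],p[1],0])*1000).round(1)
Z=lambda u,v:((u+.5)/2.2-.5+180,(v+.5)/2.2-.5+20)
print('screws',C(Z(545,365),50),C(Z(531,507),50),'switch',C(Z(441,437),60),'nose',C(Z(392,258),55),C(Z(508,261),55),'whitestop',C(Z(378,246),31))
print('jaw back/front',C(Z(163,352),50),C(Z(322,352),50),'upst front',C(Z(324,400),68),'plate',C(Z(171,378),58),C(Z(297,378),58),'padback',C(Z(355,400),50),C(Z(366,400),50))
E
```

```text
screws [ 37.5 -67.4  50. ] [-15.7 -66.9  50. ] switch [ 14.5 -31.   60. ] nose [ 74.3 -12.9  55. ] [ 73.5 -50.8  55. ] whitestop [ 76.2 -10.2  31. ]
jaw back/front [41.6 64.3 50. ] [41.8  9.7 50. ] upst front [29.8  9.1 68. ] plate [34.5 60.5 58. ] [34.6 18.1 58. ] padback [24.7 -2.  50. ] [24.7 -5.8 50. ]
```

```bash
python3 - <<'E'
from bench import ctrl
print(ctrl.hand_in())
E
```

```text
the job is handed in; nothing more can be done
None
```

I pushed the clipper home against the nose stop, clamped it with the sliding jaw, and handed the job in at about 21 s.

**What I did**
- **Tail push:** I pushed the tail with closed fingertips until the force rose to about 9 N at the nose stop.
- **Jaw:** I pressed the thumb plate fully down, about 5 mm at 16 N. Keeping it pressed, I slid the jaw about 50 mm until the force rose to 19 N, which I took as the marked stop. I let the plate up with a light forward push still on, so that the brake caught before I withdrew.
- **Second tail push:** The checks after clamping showed that the clipper had slid back 1 to 2 mm. I pushed the tail again, up to about 12 N, which moved it forward about 0.5 to 1 mm. This was after the jaw was already clamped.

**Last checks, from the wrist camera (good to about 1 to 2 mm)**
- **Jaw:** its front face is at about y = 9 mm, at the marked stop. The plate is up and the pad is on the clipper.
- **Nose:** it is at about x = 75 mm, the stop position, but the estimates disagreed slightly. By the red switch on its body and the tail contact, the clipper may be up to about 1 mm short.
- **Angle:** the clipper sits about 2° off the bed's axis. Its nose corner is on the fence and the tail stands a few millimetres off it.
- **Other items:** both loose blades looked unmoved, and I went near none of the others. I took no last picture of the spare clipper, bottle or tin. The gripper was clear of everything when I handed in.

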